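Sort paint bottles by the lane gauge

TASK

Clear away the white, black-capped paint bottles by fit, standing up any that has fallen over: those slim enough for the lane of the wooden rack go in through its mouth and stay upright, wholly inside the lane; those too fat for it go upright into the open wooden trough, standing on its two ledges. Leave all the other things on the table as they are.

Things in the scene. Friction and masses are not known exactly. Their poses are not given: they have to be found in the camera images.
- pot_a: paint bottle: white round body, 36 mm tall, topped by a black cap 24 mm in diameter and 28 mm tall (64 mm in all), about 45 g. The body is either 34 or 42 mm in diameter: which one is not known beforehand. Origin: centre of the underside; own z runs up through the cap. May be absent. Starts standing.
- pot_b: paint bottle: white round body, 36 mm tall, topped by a black cap 24 mm in diameter and 28 mm tall (64 mm in all), about 45 g. The body is either 34 or 42 mm in diameter: which one is not known beforehand. Origin: centre of the underside; own z runs up through the cap. May be absent. Starts standing.
- pot_c: paint bottle: white round body, 36 mm tall, topped by a black cap 24 mm in diameter and 28 mm tall (64 mm in all), about 45 g. The body is either 34 or 42 mm in diameter: which one is not known beforehand. Origin: centre of the underside; own z runs up through the cap. May be absent. Starts standing.
- pot_d: paint bottle: white round body, 36 mm tall, topped by a black cap 24 mm in diameter and 28 mm tall (64 mm in all), about 45 g. The body is either 34 or 42 mm in diameter: which one is not known beforehand. Origin: centre of the underside; own z runs up through the cap. May be absent. Starts standing.
- pot_e: paint bottle: white round body, 36 mm tall, topped by a black cap 24 mm in diameter and 28 mm tall (64 mm in all), about 45 g. The body is either 34 or 42 mm in diameter: which one is not known beforehand. Origin: centre of the underside; own z runs up through the cap. May be absent. Starts fallen over, lying on its side.
- pot_f: paint bottle: white round body, 36 mm tall, topped by a black cap 24 mm in diameter and 28 mm tall (64 mm in all), about 45 g. The body is either 34 or 42 mm in diameter: which one is not known beforehand. Origin: centre of the underside; own z runs up through the cap. May be absent. Starts fallen over, lying on its side.
- rack: fixed wooden rack with one straight lane, the gauge. Origin: middle of the lane, at table height; own x runs along the lane from the mouth inwards. Lane 37.5 mm wide between side walls 41 mm high, x -75 to +75 mm, far end closed, no floor (bottles slide on the table). Lips 41 to 45 mm up overhang both walls, leaving a 30 mm slot for the caps. Outer width 54 mm, at the 8 mm high feet 111 mm.
- lane_mouth (a point): centre of the lane's mouth, at table height, 75 mm before the rack's origin; axes as the rack's. In front of it the walls flare outwards for 20 mm. Bottles can enter only here, sliding in upright, one behind the other, as the lips stop them from above.
- trough: fixed wooden trough, open-topped, along its own y, 200 mm long inside. Two ledges run along it, 10 mm high, 36 mm apart (no floor); side walls stand 45 mm apart just above the ledges and lean outwards to 58 mm at their tops, 30 mm up. A fat bottle stands across both ledges; a slim one drops between them. Origin: centre, at table height; own z up.
- tin_1: bystander: flat metal tin, 36 mm in diameter, 14 mm high; origin at its underside.
- tin_2: bystander: flat metal tin, 36 mm in diameter, 14 mm high; origin at its underside.
- jar_1: bystander: squat glass paint jar with a blue cap, 48 mm in diameter, 60 mm high; origin at its underside.
- figure: bystander: painted miniature on a cork, 30 mm in diameter, 85 mm high; origin at its underside.
- brush: bystander: paint brush lying on the table, 170 mm long, along its own x.

How it is judged:
By the outcome, as a careful person would: the job done as asked, in the order asked, and still so for the second after the job is handed in, with the robot touching nothing.
Of pot_a, pot_b, pot_c, pot_d only 3 to 4 are there at a start; the rules pass over those that are not, and their reading is None.
Of pot_e, pot_f only 1 to 1 are there at a start; the rules pass over those that are not, and their reading is None.
At some moment in a run one of pot_a, pot_b, pot_c, pot_d, pot_e, pot_f may be knocked a few centimetres aside while the robot is not near it.
Once in a run the grip may slacken for a moment while it holds something.
It also fails if it takes over 210 s, if anything falls off the work surface, if the arm or the gripper's body presses on something with over 40 N, if the wrist force passes 120 N, or if a joint passes its speed limit or range.

ROBOT

A 6-joint arm with a two-finger parallel gripper is mounted at the origin on the work surface. World frame = base frame: x ahead of the robot, y to its left, z up, the work surface at z = 0. Lengths are in m, angles in rad, forces in N, time in s.
With the tool pointing down it reaches from about 0.425 to 1.125 m from the base axis. Payload 14.9 kg.
Tool frame: the origin (TCP) lies midway between the tips of the shut fingers; the grasp point (between the pads) lies 19 mm behind it; y points along the fingers, z is the direction in which the jaws open and shut, and the axes are right-handed (so a half turn about y gives the same grasp; the last joint's range is limited). The gripper opens to 91 mm and grips with 3 to 60 N. Pads are 32 mm wide; open, the fingers measure 118 mm over their backs; the gripper's body (76 mm by 178 mm) begins 60 mm behind the grasp point.
Start: joints at [-1.379, 0.379, 1.734, -0, 1.028, -0.033], TCP at [0.156, -0.682, 0.182] pointing down, gripper open.
Joint ranges: [-2.77, 2.77], [-0.74, 2.19], [0, 2.66], [-1.06, 4.2], [0.31, 2.87], [-3.08, 3.08]. Speed limits (rad/s): [1.89, 1.89, 2.39, 3.14, 3.14, 3.14].

INTERFACE

Orientations are given as a unit quaternion [x, y, z, w].
In Python, from workcell import ctrl gives the robot as it stands. The module is installed in compiled form; this text tells all that it offers.
- The arm moves only by the tool step_arm, never from a script. Its argument "plan" is one flat list of numbers, 5 for each row, row after row: the shift along the world's x, y, z as a fraction of full scale, then the turn about the world's z as a fraction of full scale, then the opening in per cent of the stroke, from 0 (shut) to 100 (fully open). A call has 1 to 20 rows; each row is the pose to reach, as a shift and turn from the pose commanded when the call began; what a row does not reach only later rows make up. Full scale, the value 1, is 0.3 m for a shift and 90 degrees for a turn. A row lasts 1/8 s, in which the tool goes at most 62.5 mm and 10.7 degrees, less where a joint would pass 70% of its speed; a pose out of reach is approached as far as the arm can. A call with a number of a shift or a turn outside -1 to 1 is refused whole. A call with a gripper value outside its range is refused whole. The fingers move at their own pace and stop on an object; the grip force is fixed at half the most. Time passes only in rows, so rows that repeat a pose let the fingers close. It gives the time, the measured TCP pose, the force and the opening at its end, in the units of the state.
- ctrl.get_obs(): the state, without advancing time (a new reading comes with each control period).
- ctrl.grab_frame(name): name is "scene" or "top" or "wrist"; returns the picture (400x640x3 uint8, red, green, blue); there is no depth.
- ctrl.calibration(name): a dict with "fx", "fy", "cx", "cy" (pixels), "origin" and "orientation" of the camera in the world. Camera axes: x right, y up, looking along -z (the intrinsics and any distortion apply to the point x, -y, -z); pixel columns grow to the right and rows downward; lengths in m; the calibration is good to about 2 mm. A picture is of the moment at which its call begins: read the wrist's pose just before it. calibration takes no time and is no camera call; for the wrist camera it gives the pose at the moment of the call.
- ctrl.job_done(): hands the job in, once; it reports no verdict.
The state is a dict: "clock": time; "joints": joint angles; "qvel": joint speeds; "joint_torque": joint torques, N m; "ee_pos": TCP position; "tcp_rot": TCP orientation; "ft_force": force on the tool from outside, world axes, zero at the start; "moment": the same for the moment, N m; "grip_width": finger opening in m.
Only numpy, scipy, OpenCV 4.12 (cv2) and the standard library are available. Lean on these libraries where they do the work, as an engineer would, in place of code of your own. Each camera call takes 0.05 s, during which the arm holds its last target.

## Working session

There is one attempt and no reset: what is moved stays moved. The work goes in short steps, Python scripts to look and compute and a tool call to move; the robot and the scene stay as the last step left them, time stands still between calls to the robot, and variables do not carry over. Pictures are saved under pics/ and viewed, and the job is handed in when it is done.

Besides the shell and the picture viewer there is one more tool, called after "Emit:" as name(argument=value, ...) on one line, values as JSON. step_arm: Moves the arm, as the interface text tells. Its arguments: {"type":"object","properties":{"plan":{"type":"array"}},"required":["plan"]}

```bash
mkdir -p pics; ls
python3 - <<'E'
from workcell import ctrl
import cv2
o=ctrl.get_obs(); print(o)
for n in ("scene","top","wrist"):
    c=ctrl.calibration(n); print(n,c)
    cv2.imwrite(f"pics/{n}0.png",ctrl.grab_frame(n)[:,:,::-1])
E
```

```text
pics
{'clock': 0.0, 'joints': array([-1.37929073e+00,  3.79398602e-01,  1.73475771e+00, -4.18297256e-05,
        1.02849932e+00, -3.32805360e-02]), 'qvel': array([ 0.00178057, -0.00081833,  0.00207355,  0.00032328,  0.00132475,
        0.00124458]), 'joint_torque': array([-5.72244491e-03, -7.63734984e+01, -4.34375453e+01,  6.48259255e-02,
        4.24011704e-02, -6.57750888e-05]), 'ee_pos': array([ 0.15594636, -0.68198048,  0.18140666]), 'tcp_rot': array([-0.07935659,  0.70301801, -0.70227072,  0.07927194]), 'ft_force': array([-0.08131065, -0.29024537, -0.14197534]), 'moment': array([-0.00313552, -0.01751623,  0.00884321]), 'grip_width': 0.0913964044003633}
scene {'fx': 510.86946798845617, 'fy': 510.86946798845617, 'cx': 320.826192838136, 'cy': 196.7332196089471, 'origin': array([0.88706989, 0.46034582, 0.83611704]), 'orientation': array([0.09759315, 0.30356604, 0.90856963, 0.26986009])}
top {'fx': 490.2388733141391, 'fy': 490.2388733141391, 'cx': 314.14884852383165, 'cy': 198.8003224154173, 'origin': array([ 0.34659336, -0.02207352,  1.00226516]), 'orientation': array([-0.06830939,  0.07147002,  0.71088732, -0.69632254])}
wrist {'fx': 351.6579756156177, 'fy': 351.6579756156177, 'cx': 319.38712282163385, 'cy': 199.81604719384032, 'origin': array([ 0.22506976, -0.66614354,  0.38309662]), 'orientation': array([-0.0992807 ,  0.08008985, -0.6184332 ,  0.77541559])}
```

View pics/scene0.png

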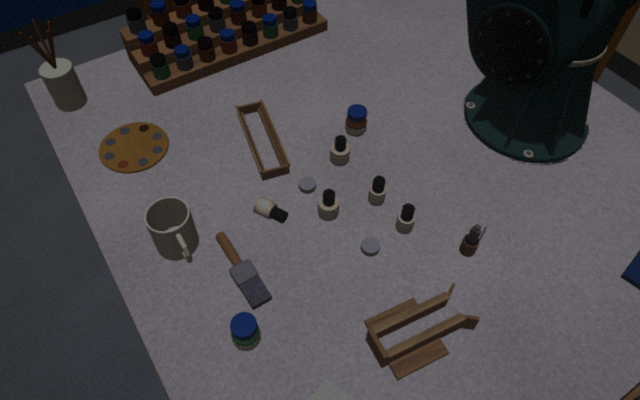

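View pics/top0.png

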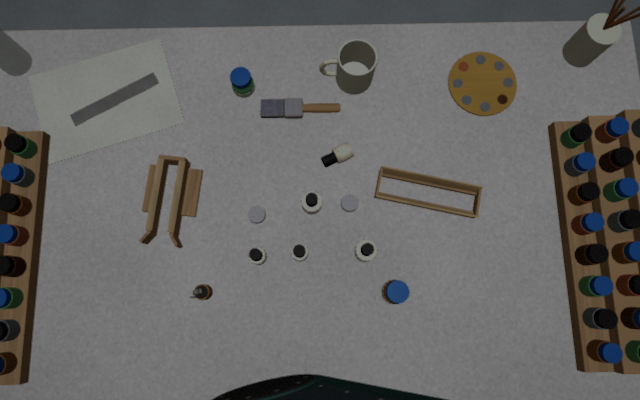

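View pics/wrist0.png

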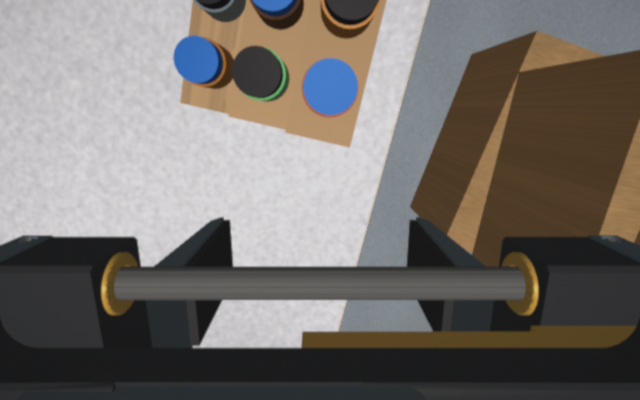

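```bash
cat > h.py <<'E'
import numpy as np, cv2
from scipy.spatial.transform import Rotation as R
from workcell import ctrl
def ray(c,u,v):
    d=np.array([(u-c["cx"])/c["fx"],-(v-c["cy"])/c["fy"],-1.0])
    return c["origin"],R.from_quat(c["orientation"]).apply(d)
def onz(c,u,v,z):
    o,d=ray(c,u,v); return o+d*(z-o[2])/d[2]
def proj(c,p):
    q=R.from_quat(c["orientation"]).inv().apply(np.array(p)-c["origin"])
    return np.array([c["cx"]+c["fx"]*q[0]/-q[2], c["cy"]+c["fy"]*q[1]/q[2]])
def blobs(m,lo,hi):
    n,l,s,ce=cv2.connectedComponentsWithStats(m.astype(np.uint8))
    return [(ce[i],s[i],l==i) for i in range(1,n) if lo<=s[i][4]<=hi]
def state():
    o=ctrl.get_obs(); r=R.from_quat(o["tcp_rot"])
    z=r.apply([0,0,1]); print("t%.2f"%o["clock"],"tcp",o["ee_pos"].round(4),"jaw ang %.2f"%np.degrees(np.arctan2(z[1],z[0])),"point",r.apply([0,1,0]).round(3),"F",o["ft_force"].round(1),"w %.4f"%o["grip_width"],"j6 %.2f"%o["joints"][5])
def crop(name,n,x0,y0,x1,y1,k,g=2.0):
    im=ctrl.grab_frame(name); a=np.clip(im[y0:y1,x0:x1].astype(float)*g,0,255).astype(np.uint8)
    cv2.imwrite(f"pics/{n}.png",cv2.resize(a,None,fx=k,fy=k,interpolation=cv2.INTER_CUBIC)[:,:,::-1]); return im
E
python3 - <<'E'
from h import *
state()
im=crop("top","top1",130,130,490,310,2.2,2)
E
```

```text
t0.15 tcp [ 0.156  -0.6821  0.1815] jaw ang -77.12 point [-0.     0.001 -1.   ] F [-0.7 -0.3 -0.3] w 0.0913 j6 -0.03
```

View pics/top1.png

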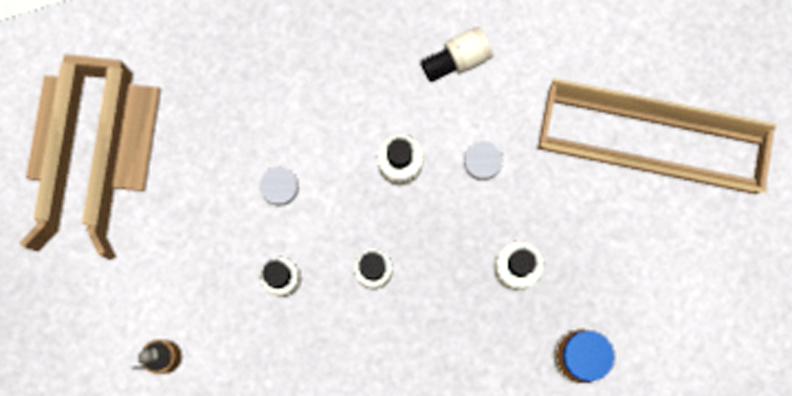

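```bash
cat >> h.py <<'E'
def pots(im,c,box=(200,130,400,290),show=True):
    x0,y0,x1,y1=box; out=[]
    s=im[y0:y1,x0:x1].astype(int); m=s.max(2)<45
    for ce,st,l in blobs(m,40,400):
        p=onz(c,ce[0]+x0,ce[1]+y0,0.064)
        out.append((ce+[x0,y0],st[2:],p[:2]))
        if show: print("cap px",(ce+[x0,y0]).round(1),"wh,area",st[2:],"xy@64mm",p[:2].round(4))
    return out
E
python3 - <<'E'
from h import *
c=ctrl.calibration("top"); im=ctrl.grab_frame("top")
pots(im,c)
# cream body mask: yellowish brighter than table
s=im.astype(int); 
print(im[155,345],im[170,300],im[252,300+8],im[205,305])
m=(s[:,:,0]-s[:,:,2]>8)&(s[:,:,0]>100)
m[:, :200]=0; m[:,400:]=0
for ce,st,l in blobs(m,20,3000):
    if 130<ce[1]<290: print("body",ce.round(1),st, cv2.minAreaRect(np.argwhere(l)[:,::-1].astype(np.float32)))
E
```

```text
cap px [329.1 159.3] wh,area [ 16  15 148] xy@64mm [ 0.6141 -0.0596]
cap px [311.2 199.5] wh,area [ 11  13 114] xy@64mm [ 0.5335 -0.0225]
cap px [298.9 250.7] wh,area [ 11  12 107] xy@64mm [0.4342 0.0029]
cap px [366.6 249.3] wh,area [ 12  12 115] xy@64mm [ 0.4342 -0.1266]
cap px [255.3 254.4] wh,area [ 12  12 114] xy@64mm [0.4288 0.0863]
[124 121 105] [122 121 122] [118 115 111] [132 135 127]
body [343.2 151. ] [333 142  21  18 166] ((342.9000244140625, 150.80003356933594), (13.86362075805664, 16.994117736816406), 63.43495178222656)
body [390.2 167.4] [381 165  19   6  32] ((390.0192565917969, 167.4038543701172), (18.631031036376953, 1.568928837776184), 11.309932708740234)
body [379.2 181.9] [377 169   5  25  46] ((379.4054260253906, 181.06756591796875), (2.1371867656707764, 24.331050872802734), 9.462322235107422)
body [387.9 197.6] [376 195  24   6  44] ((387.48077392578125, 197.59617614746094), (23.533939361572266, 1.765045166015625), 11.309932708740234)
```

Run:
```python
from h import *
crop("top","rack",130,145,210,255,5,2)
crop("top","trough",365,155,495,225,6,2)
```

```text
(no output)
```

View pics/rack.png

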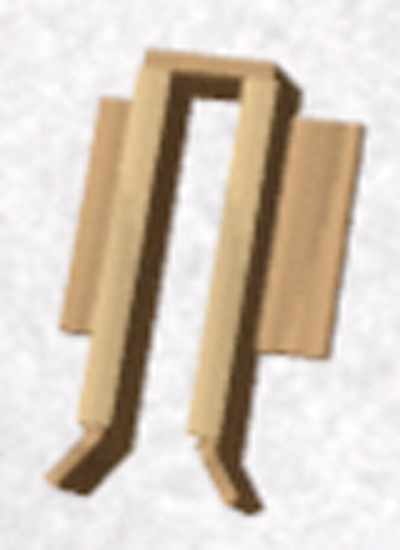

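View pics/trough.png

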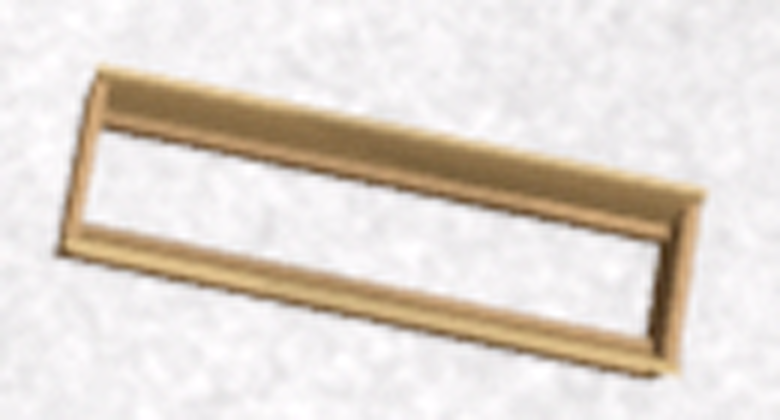

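Run:
```python
from h import *
c=ctrl.calibration("top")
f=lambda x,y,z,k,ox,oy: onz(c,(x+.5)/k-.5+ox,(y+.5)/k-.5+oy,z)[:2]
r=lambda x,y:f(x,y,.045,5,130,145)
P={k:r(*v) for k,v in dict(LOf=(140,68),LOm=(80,425),ROf=(278,80),ROm=(213,437),LIf=(170,75),LIm=(108,428),RIf=(243,82),RIm=(188,433)).items()}
for k,v in P.items(): print(k,v.round(4))
for a,b in (("LO","RO"),("LI","RI")):
    f0=(P[a+"f"]+P[b+"f"])/2; m0=(P[a+"m"]+P[b+"m"])/2
    d=f0-m0; print("far",f0.round(4),"mouth",m0.round(4),"len",np.linalg.norm(d).round(4),"ang",np.degrees(np.arctan2(d[1],d[0])).round(2),"w",np.linalg.norm(P[a+"m"]-P[b+"m"]).round(4))
for a in("LO","RO","LI","RI"):
    d=P[a+"f"]-P[a+"m"]; print(a,np.degrees(np.arctan2(d[1],d[0])).round(2))
for p in ((148,50),(278,66)): print("end41",f(*p,.041,5,130,145).round(4),"45",r(*p).round(4))
T=[f(x,y,.03,6,365,155) for x,y in((98,66),(705,190),(678,375),(58,250))]
for t in T: print("T",t.round(4))
print("centre",np.mean(T,0).round(4))
for i in range(4):
    d=T[(i+1)%4]-T[i]; print(np.linalg.norm(d).round(4),np.degrees(np.arctan2(d[1],d[0])).round(2))
# lying pot
for z in(.012,.017,.021):
    print(z,"cap",onz(c,329.1,159.3,z)[:2].round(4),"body",onz(c,343.2,151,z)[:2].round(4))
```

```text
LOf [0.6289 0.2866]
LOm [0.4837 0.304 ]
ROf [0.6227 0.2306]
ROm [0.4778 0.2516]
LIf [0.6257 0.2743]
LIm [0.4822 0.293 ]
RIf [0.6221 0.2447]
RIm [0.4796 0.2615]
far [0.6258 0.2586] mouth [0.4807 0.2778] len 0.1463 ang -7.56 w 0.0527
far [0.6239 0.2595] mouth [0.4809 0.2773] len 0.1441 ang -7.07 w 0.0316
LO -6.86
RO -8.26
LI -7.42
RI -6.72
end41 [0.6376 0.2849] 45 [0.6364 0.2836]
end41 [0.6297 0.2319] 45 [0.6286 0.2308]
T [ 0.6083 -0.1669]
T [ 0.5607 -0.3707]
T [ 0.4974 -0.3561]
T [ 0.5444 -0.1503]
centre [ 0.5527 -0.261 ]
0.2093 -103.15
0.0649 166.95
0.211 77.14
0.066 -14.54
0.012 cap [ 0.6289 -0.0617] body [ 0.6464 -0.0918]
0.017 cap [ 0.6275 -0.0615] body [ 0.6449 -0.0915]
0.021 cap [ 0.6264 -0.0613] body [ 0.6437 -0.0912]
```

Emit:
step_arm(plan=[0.833,1,0,1,100,0.833,1,0,1,100,0.833,1,0,1,100,0.833,1,0,1,100,0.833,1,0,1,100,0.833,1,0,1,100,0.833,1,0,1,100,0.833,1,0,1,100,0.833,1,0,1,100,0.833,1,0,1,100])

```text
clock: 1.6
ee_pos: [0.406, -0.3823, 0.1821]
tcp_rot: [0.553, -0.441, 0.441, -0.553]
ft_force: [-0.1, 0.5, 0.6]
grip_width: 0.0912
```

Emit:
step_arm(plan=[0.805,0.958,-0.2,0.19,100,0.805,0.958,-0.2,0.19,100,0.805,0.958,-0.2,0.19,100,0.805,0.958,-0.2,0.19,100,0.805,0.958,-0.2,0.19,100,0.805,0.958,-0.2,0.19,100,0.805,0.958,-0.2,0.19,100,0.805,0.958,-0.2,0.19,100,0.805,0.958,-0.2,0.19,100])

```text
clock: 2.72
ee_pos: [0.6468, -0.0961, 0.1223]
tcp_rot: [0.612, -0.354, 0.354, -0.612]
ft_force: [-0.4, -0.3, 0.6]
grip_width: 0.0907
```

Run:
```python
from h import *
state()
cv2.imwrite("pics/w1.png",np.clip(ctrl.grab_frame("wrist")[:,:,::-1]*1.0,0,255))
crop("top","t2",200,100,420,270,3,2)
```

```text
t2.73 tcp [ 0.6468 -0.0961  0.1223] jaw ang 29.88 point [ 0. -0. -1.] F [-0.4 -0.3  0.6] w 0.0907 j6 -0.70[ WARN:0@0.937] global loadsave.cpp:1063 imwrite_ Unsupported depth image for selected encoder is fallbacked to CV_8U.
```

View pics/w1.png

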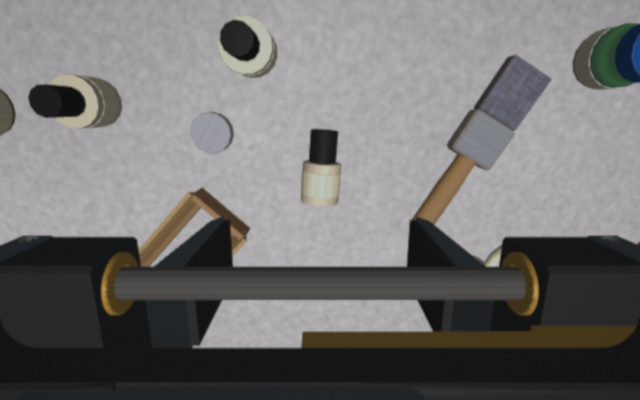

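View pics/t2.png

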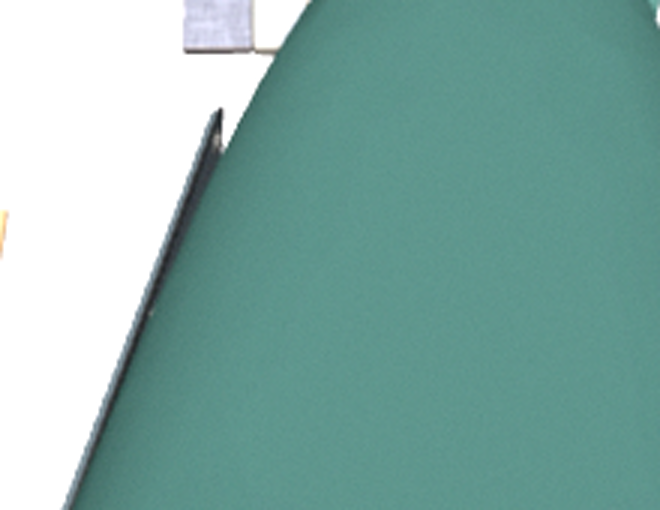

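Run:
```python
from h import *
c=ctrl.calibration("wrist"); 
for n,(u,v) in dict(bot=(320.5,206),top=(322,161),capend=(324,129),L=(301.5,185),Rr=(341.5,185)).items():
    print(n,[onz(c,u,v,z)[:2].round(4) for z in (.017,.021,.03)])
print(c["origin"])
for p in ([.6468,-.0961,.12],): print(proj(c,p))
```

```text
bot [array([ 0.6549, -0.1083]), array([ 0.6544, -0.1073]), array([ 0.6531, -0.1051])]
top [array([ 0.6357, -0.0721]), array([ 0.6353, -0.0716]), array([ 0.6346, -0.0705])]
capend [array([ 0.6234, -0.0474]), array([ 0.6232, -0.0472]), array([ 0.6229, -0.0468])]
L [array([ 0.6305, -0.0998]), array([ 0.6303, -0.099 ]), array([ 0.6297, -0.0971])]
Rr [array([ 0.6615, -0.0821]), array([ 0.6608, -0.0814]), array([ 0.6594, -0.08  ])]
[ 0.61136978 -0.03427613  0.32400415]
[319.3726468  228.34352078]
```

Emit:
step_arm(plan=[-0.003,0.007,-0.2,0,100,-0.003,0.007,-0.35,0,100,-0.003,0.007,-0.387,0,100,-0.003,0.007,-0.387,0,100,-0.003,0.007,-0.387,0,0,-0.003,0.007,-0.387,0,0,-0.003,0.007,-0.387,0,0,-0.003,0.007,-0.387,0,0,-0.003,0.007,-0.387,0,0,-0.003,0.007,-0.387,0,0,-0.003,0.007,-0.387,0,0,-0.003,0.007,-0.387,0,0])

```text
clock: 4.32
ee_pos: [0.6465, -0.0929, 0.0059]
tcp_rot: [0.612, -0.354, 0.354, -0.612]
ft_force: [0.3, 0.3, -0.2]
grip_width: 0.0137
```

Run:
```python
from h import *
state()
cv2.imwrite("pics/w2.png",ctrl.grab_frame("wrist")[:,:,::-1])
crop("scene","s2",180,130,480,330,2.5,2)
```

```text
t4.33 tcp [ 0.6465 -0.0929  0.0059] jaw ang 29.98 point [-0.  0. -1.] F [ 0.3  0.3 -0.2] w 0.0137 j6 -0.70
```

View pics/w2.png

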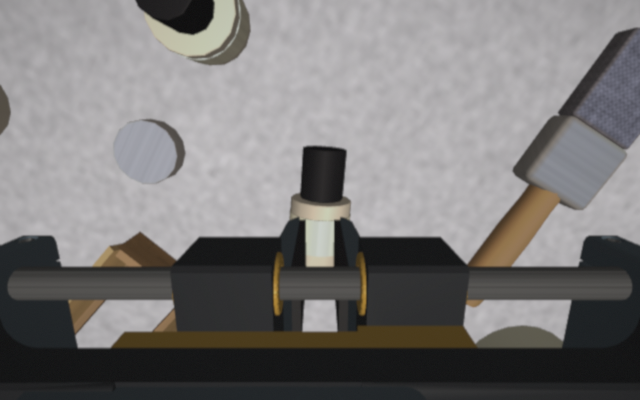

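View pics/s2.png

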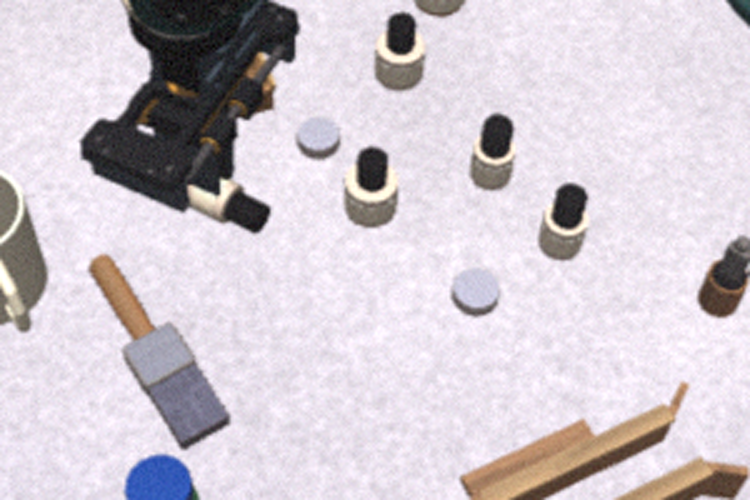

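Emit:
step_arm(plan=[0,0,0,0,0,0,0,0,0,0])

```text
clock: 4.68
ee_pos: [0.6465, -0.0929, 0.0059]
tcp_rot: [0.612, -0.354, 0.354, -0.612]
ft_force: [0.1, 0.2, -0.4]
grip_width: 0.0003
```

Run:
```python
from h import *
state()
crop("wrist","w3",220,130,420,340,3,1.3)
crop("scene","s3",200,130,340,250,5,2)
```

```text
t4.67 tcp [ 0.6465 -0.0929  0.0059] jaw ang 29.98 point [-0. -0. -1.] F [ 0.1  0.2 -0.4] w 0.0003 j6 -0.70
```

View pics/w3.png

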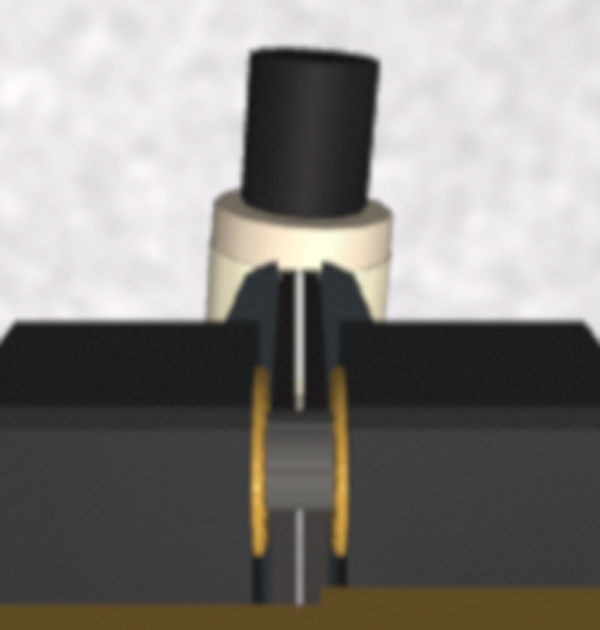

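View pics/s3.png

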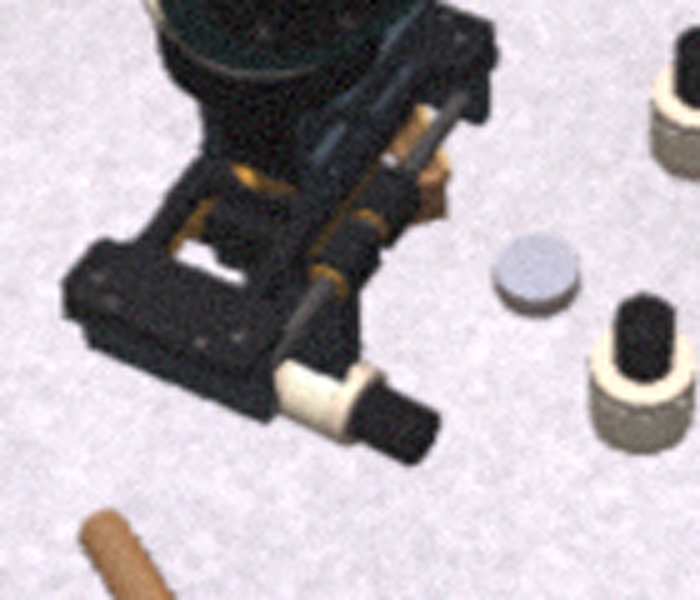

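Run:
```python
from h import *
c=ctrl.calibration("wrist"); 
for n,(u,v) in dict(capend=(324.7,149),captop=(322,200),bodyend=(321,205)).items():
    print(n,[onz(c,u,v,z)[:2].round(4) for z in (.012,.017,.029,.034)])
s=ctrl.calibration("scene")
for n,(u,v) in dict(capend=(200+415/5,130+430/5),capbody=(200+362/5,130+405/5)).items():
    print(n,[onz(s,u,v,z)[:2].round(4) for z in (.012,.017,.029,.034)])
print(c["origin"], proj(c,[.6465,-.0929,.0059]),proj(c,[.6465,-.0929,.035]))
for t in (-.016,.016): print(proj(c,np.array([.6465,-.0929,.0059])+t*np.array([-.5,.866,0])),proj(c,np.array([.6465,-.0929,.035])+t*np.array([-.5,.866,0])))
```

```text
capend [array([ 0.6243, -0.0487]), array([ 0.624 , -0.0482]), array([ 0.6231, -0.0471]), array([ 0.6228, -0.0467])]
captop [array([ 0.6376, -0.0747]), array([ 0.637 , -0.0736]), array([ 0.6353, -0.0709]), array([ 0.6346, -0.0698])]
bodyend [array([ 0.6386, -0.0775]), array([ 0.6379, -0.0764]), array([ 0.6362, -0.0735]), array([ 0.6355, -0.0723])]
capend [array([ 0.6228, -0.0563]), array([ 0.6244, -0.0532]), array([ 0.6283, -0.0457]), array([ 0.6299, -0.0425])]
capbody [array([ 0.6343, -0.0781]), array([ 0.6358, -0.0748]), array([ 0.6395, -0.067 ]), array([ 0.641 , -0.0637])]
[ 0.61089622 -0.0311533   0.20756868] [319.53707496 229.72680799] [319.5441685  248.22957752]
[319.56118733 254.24341083] [319.5717221  276.00412933]
[319.5120322 204.2642212] [319.51538625 219.21653459]
```

Run:
```python
from h import *
c=ctrl.calibration("wrist"); o=ctrl.get_obs(); p=o["ee_pos"]
r=R.from_quat(c["orientation"]).inv()
print("view dir",R.from_quat(c["orientation"]).apply([0,0,-1]))
for t in(-.016,0,.016):
  for z in (0,.01,.019,.028,.038): 
    P=p+t*np.array([-.5,.866,0])+[0,0,z]; print(t,z,"depth %.4f"%-r.apply(P-c["origin"])[2],proj(c,P).round(1), proj(c,P+.0457*np.array([.866,.5,0])).round(1))
```

```text
view dir [ 0.12560052 -0.21861405 -0.96769438]
-0.016 0 depth 0.2171 [319.6 254.3] [393.7 254.3]
-0.016 0.01 depth 0.2074 [319.6 261.1] [397.1 261.1]
-0.016 0.019 depth 0.1987 [319.6 267.8] [400.5 267.8]
-0.016 0.028 depth 0.1900 [319.6 275.2] [404.2 275.1]
-0.016 0.038 depth 0.1803 [319.7 284.1] [408.8 284. ]
0 0 depth 0.2131 [319.6 229.8] [395.  229.7]
0 0.01 depth 0.2034 [319.6 235.6] [398.6 235.5]
0 0.019 depth 0.1947 [319.6 241.3] [402.2 241.2]
0 0.028 depth 0.1860 [319.6 247.5] [406.  247.4]
0 0.038 depth 0.1763 [319.6 255.2] [410.8 255.1]
0.016 0 depth 0.2091 [319.6 204.3] [396.5 204.3]
0.016 0.01 depth 0.1994 [319.6 209. ] [400.2 208.9]
0.016 0.019 depth 0.1907 [319.6 213.6] [403.9 213.5]
0.016 0.028 depth 0.1820 [319.6 218.6] [407.9 218.6]
0.016 0.038 depth 0.1723 [319.6 224.9] [412.9 224.8]
```

Emit:
step_arm(plan=[0,0,0,0,70,0,0,0,0,70,0,0,0,0,70,0,0,0,0,70,0,0,0,0,70,0,0,0,0,70,0,0,0,0,70,0,0,0,0,70,0,0,-0.02,0,70,0,0,-0.033,0,70,0,0,-0.033,0,70])

```text
clock: 6.15
ee_pos: [0.6462, -0.0928, -0.0046]
tcp_rot: [0.612, -0.354, 0.353, -0.612]
ft_force: [0.3, 0.0, -0.2]
grip_width: 0.0641
```

Run:
```python
from h import *
state()
cv2.imwrite("pics/w4.png",ctrl.grab_frame("wrist")[:,:,::-1])
crop("scene","s4",180,100,380,260,3.7,2)
```

```text
t6.15 tcp [ 0.6462 -0.0928 -0.0046] jaw ang 29.98 point [-0.001  0.    -1.   ] F [ 0.3  0.  -0.2] w 0.0641 j6 -0.70
```

View pics/w4.png

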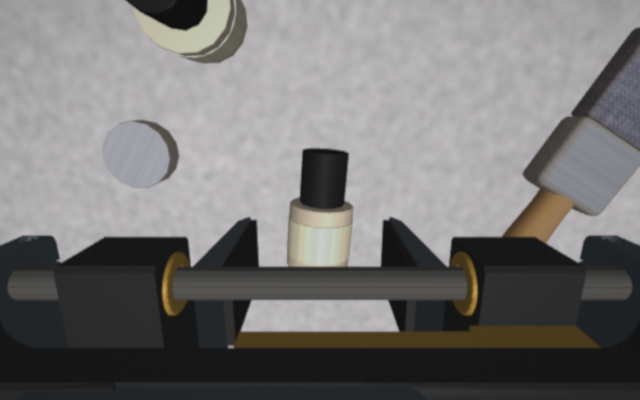

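View pics/s4.png

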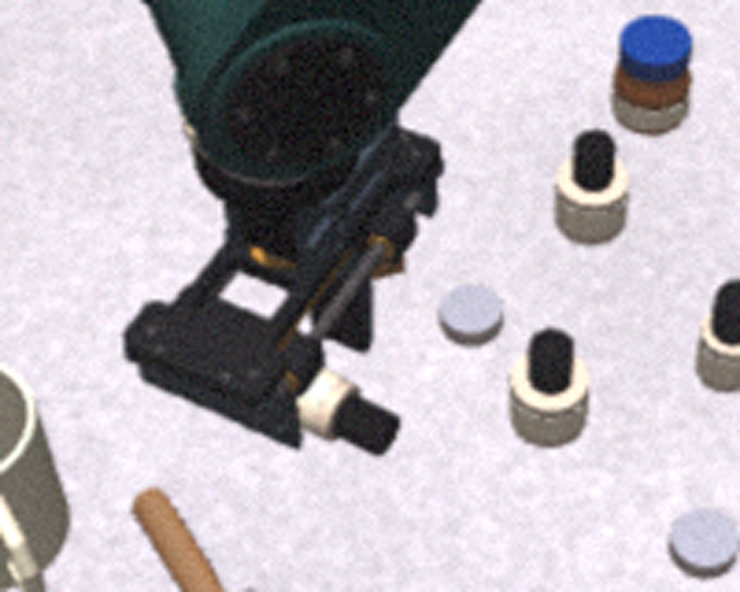

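Emit:
step_arm(plan=[0,0,-0.03,0,70,0,0,-0.053,0,70,0,0,-0.053,0,0,0,0,-0.053,0,0,0,0,-0.053,0,0,0,0,-0.053,0,0,0,0,-0.053,0,0,0,0,-0.053,0,0,0,0,-0.053,0,0])

```text
clock: 7.38
ee_pos: [0.6467, -0.0929, -0.0197]
tcp_rot: [-0.612, 0.354, -0.354, 0.612]
ft_force: [-0.6, -1.1, 2.0]
grip_width: 0.034
```

Run:
```python
from h import *
state()
cv2.imwrite("pics/w5.png",ctrl.grab_frame("wrist")[:,:,::-1])
```

```text
t7.38 tcp [ 0.6467 -0.0929 -0.0197] jaw ang 29.98 point [ 0. -0. -1.] F [-0.6 -1.1  2. ] w 0.0340 j6 -0.70
```

View pics/w5.png

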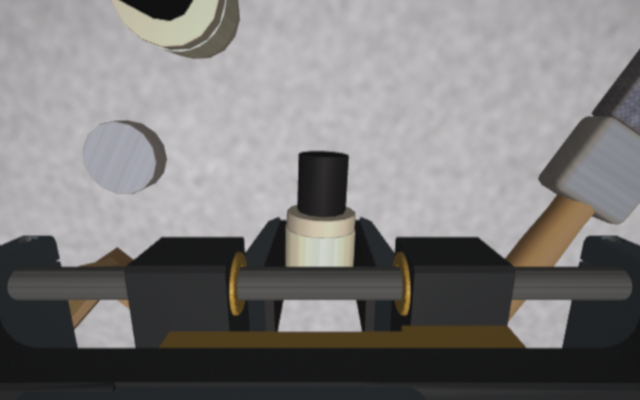

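Emit:
step_arm(plan=[0,0,0.15,0,0,0,0,0.367,0,0,0,0,0.367,0,0,0.04,0.2,0.367,0.15,0,0.04,0.4,0.367,0.3,0,0.04,0.6,0.367,0.45,0,0.04,0.8,0.367,0.586,0,0.04,0.8,0.367,0.586,0,0.04,0.8,0.367,0.586,0])

```text
clock: 8.55
ee_pos: [0.6578, 0.1475, 0.089]
tcp_rot: [0.706, -0.045, 0.044, -0.706]
ft_force: [0.2, -0.7, -0.5]
grip_width: 0.0336
```

Run:
```python
from h import *
state()
cv2.imwrite("pics/w6.png",ctrl.grab_frame("wrist")[:,:,::-1])
```

```text
t8.55 tcp [0.6578 0.1475 0.089 ] jaw ang 82.72 point [-0.001 -0.    -1.   ] F [ 0.2 -0.7 -0.5] w 0.0336 j6 -1.26
```

View pics/w6.png

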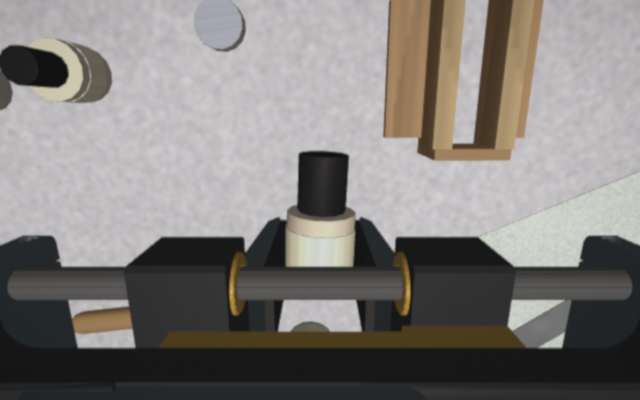

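Run:
```python
from h import *
c=ctrl.calibration("wrist")
for u,v in((436,159),(511,159),(420,151),(508,147),(458,143),(476,143)): print(u,v,[onz(c,u,v,z)[:2].round(4) for z in(0,.041,.045)])
```

```text
436 159 [array([0.6404, 0.247 ]), array([0.633 , 0.2343]), array([0.6322, 0.233 ])]
511 159 [array([0.6486, 0.3087]), array([0.64  , 0.2873]), array([0.6391, 0.2852])]
420 151 [array([0.632 , 0.2343]), array([0.6258, 0.2233]), array([0.6252, 0.2222])]
508 147 [array([0.6382, 0.3062]), array([0.6311, 0.2851]), array([0.6304, 0.2831])]
458 143 [array([0.6296, 0.2656]), array([0.6237, 0.2502]), array([0.6231, 0.2487])]
476 143 [array([0.6315, 0.2802]), array([0.6253, 0.2628]), array([0.6247, 0.2611])]
```

Emit:
step_arm(plan=[0.025,0.18,0,0,0,0.025,0.361,0,0,0,0.025,0.361,-0.1,0,0,0.025,0.361,-0.2,0,0,0.025,0.361,-0.219,0,0,0.028,0.361,-0.24,0,0,0.03,0.36,-0.26,0,0,0.03,0.36,-0.277,0,0,0.03,0.36,-0.277,0,0])

```text
clock: 9.72
ee_pos: [0.6698, 0.255, 0.0092]
tcp_rot: [-0.705, 0.044, -0.047, 0.706]
ft_force: [2.6, -2.2, 6.4]
grip_width: 0.0336
```

Run:
```python
from h import *
state()
cv2.imwrite("pics/w7.png",ctrl.grab_frame("wrist")[:,:,::-1])
crop("scene","s7",250,220,490,400,3.2,2)
```

```text
t9.72 tcp [0.6698 0.255  0.0092] jaw ang 82.63 point [ 0.004  0.001 -1.   ] F [ 2.6 -2.2  6.4] w 0.0336 j6 -1.11
```

View pics/w7.png

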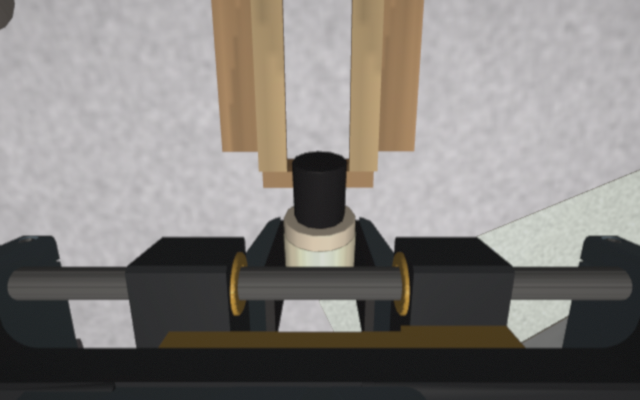

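View pics/s7.png

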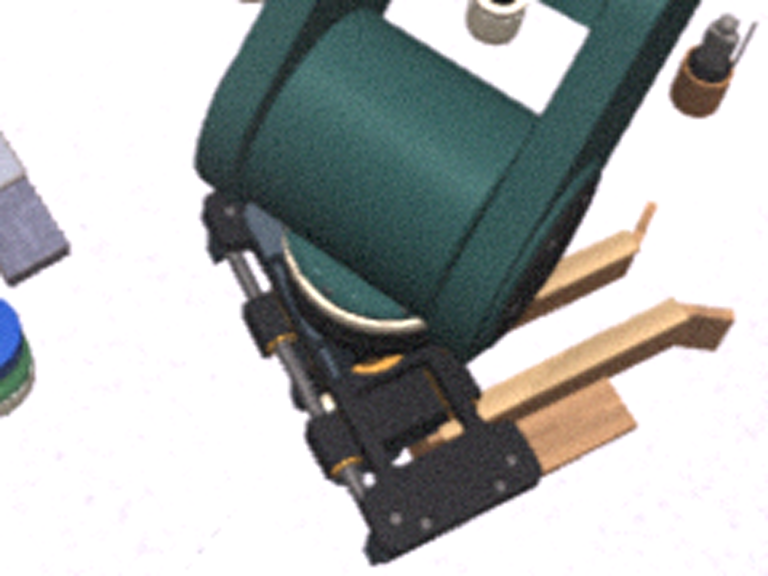

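Emit:
step_arm(plan=[0,0,-0.012,0,0,-0.003,0,-0.024,0,0,-0.005,0.001,-0.035,0,0,-0.012,0.001,-0.045,0,0,-0.016,0.002,-0.055,0,0,-0.024,0.003,-0.064,0,0,-0.03,0.003,-0.07,0,0,-0.03,0.003,-0.07,0,0])

```text
clock: 10.82
ee_pos: [0.6639, 0.2562, -0.0103]
tcp_rot: [-0.705, 0.042, -0.049, 0.707]
ft_force: [13.6, -4.8, 6.8]
grip_width: 0.0333
```

Run:
```python
from h import *
state()
cv2.imwrite("pics/w8.png",ctrl.grab_frame("wrist")[:,:,::-1])
```

```text
t10.82 tcp [ 0.6639  0.2562 -0.0103] jaw ang 82.63 point [ 0.01   0.002 -1.   ] F [13.6 -4.8  6.8] w 0.0333 j6 -1.10
```

View pics/w8.png

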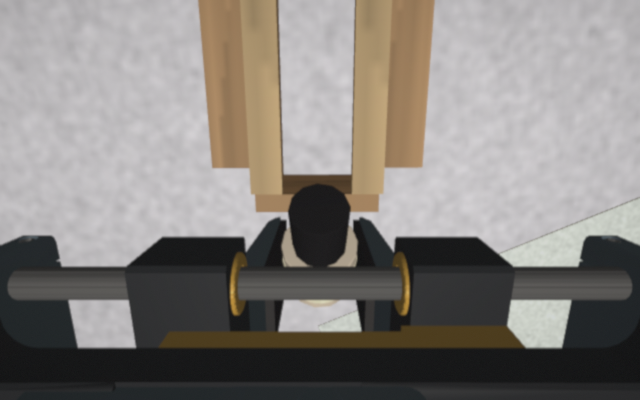

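Emit:
step_arm(plan=[-0.006,0,-0.008,0,0,-0.01,0,-0.016,0,0,-0.01,0,-0.022,0,0,0,0,-0.026,0,0,0.02,-0.003,-0.03,0,0,0.04,-0.005,-0.034,0,0,0.06,-0.008,-0.036,0,0,0.08,-0.01,-0.038,0,0,0.09,-0.011,-0.038,0,0,0.09,-0.011,-0.038,0,0])

```text
clock: 12.12
ee_pos: [0.6861, 0.2528, -0.0245]
tcp_rot: [-0.706, 0.045, -0.045, 0.706]
ft_force: [-3.6, -0.4, 11.7]
grip_width: 0.0336
```

Run:
```python
from h import *
state()
cv2.imwrite("pics/w9.png",ctrl.grab_frame("wrist")[:,:,::-1])
```

```text
t12.12 tcp [ 0.6861  0.2528 -0.0245] jaw ang 82.70 point [ 0.  0. -1.] F [-3.6 -0.4 11.7] w 0.0336 j6 -1.12
```

View pics/w9.png

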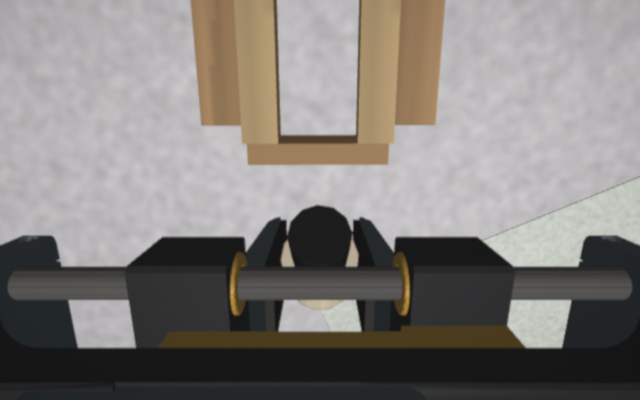

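Run:
```python
from h import *
c=ctrl.calibration("wrist"); p=ctrl.get_obs()["ee_pos"]
for z in(.036,.064): print(z,proj(c,[p[0],p[1],z]),proj(c,[p[0]-.012*.992,p[1]+.012*.127,z]),proj(c,[p[0]+.012*.992,p[1]-.012*.127,z]))
crop("wrist","w10",270,190,370,320,5,1.5)
```

```text
0.036 [318.93297298 275.62182433] [318.90222938 250.18609084] [318.96253486 300.07986791]
0.064 [318.87264049 311.23041481] [318.83373427 281.12292926] [318.90974073 339.94035141]
```

View pics/w10.png

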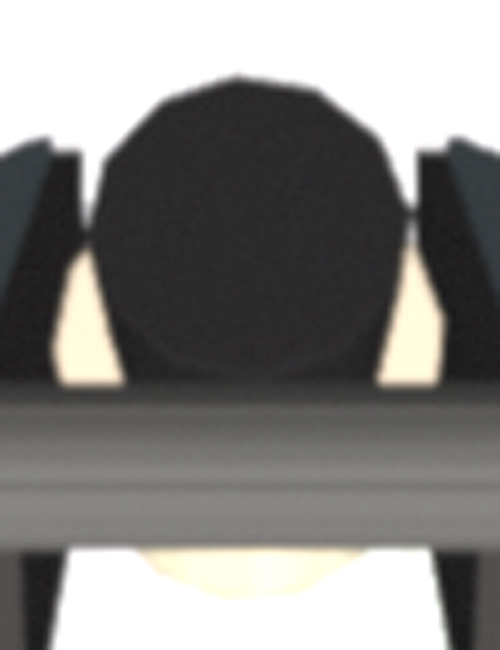

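Run:
```python
from h import *
c=ctrl.calibration("wrist"); p=ctrl.get_obs()["ee_pos"]
o,d=ray(c,319,235)
for dep in(.128,.132,.136,.14,.144):
    P=o+d*dep; q=P-p; print(dep,P.round(4),"along out %.4f"%(q[0]*.992-q[1]*.127),"z",P[2].round(4))
```

```text
0.128 [0.6598 0.2562 0.0565] along out -0.0265 z 0.0565
0.132 [0.6612 0.256  0.0528] along out -0.0252 z 0.0528
0.136 [0.6625 0.2559 0.049 ] along out -0.0238 z 0.049
0.14 [0.6639 0.2557 0.0452] along out -0.0224 z 0.0452
0.144 [0.6653 0.2555 0.0414] along out -0.0210 z 0.0414
```

Emit:
step_arm(plan=[0,0,0.012,0,0,-0.03,0.004,0.012,0,0,-0.06,0.008,0.012,0,0,-0.08,0.01,0.012,0,0,-0.09,0.011,0.012,0,0,-0.1,0.012,0.012,0,0,-0.107,0.013,0.012,0,0,-0.114,0.014,0.012,0,0,-0.12,0.015,0.012,0,0,-0.12,0.015,0.012,0,0])

```text
clock: 13.48
ee_pos: [0.6543, 0.2582, -0.0191]
tcp_rot: [-0.705, 0.041, -0.048, 0.707]
ft_force: [19.3, -1.6, 5.4]
grip_width: 0.0337
```

Run:
```python
from h import *
state()
crop("wrist","w11",220,170,420,330,4,1.5)
```

```text
t13.47 tcp [ 0.6543  0.2582 -0.0191] jaw ang 82.74 point [ 0.01   0.003 -1.   ] F [19.3 -1.6  5.4] w 0.0337 j6 -1.10
```

View pics/w11.png

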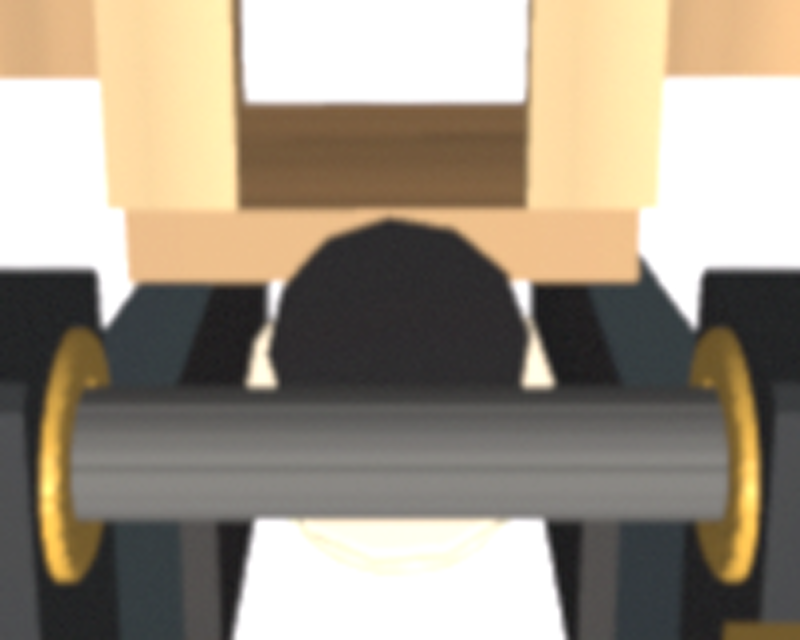

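Emit:
step_arm(plan=[0.012,-0.001,-0.01,0,0,0.02,-0.002,-0.02,0,0,0.03,-0.003,-0.024,0,0,0.035,-0.004,-0.026,0,0,0.035,-0.004,-0.026,0,0])

```text
clock: 14.15
ee_pos: [0.6599, 0.2569, -0.0278]
tcp_rot: [-0.705, 0.045, -0.045, 0.706]
ft_force: [-8.5, 2.4, 22.4]
grip_width: 0.0334
```

Run:
```python
from h import *
state()
crop("wrist","w12",220,170,420,330,4,1.5)
```

```text
t14.15 tcp [ 0.6599  0.2569 -0.0278] jaw ang 82.72 point [ 0.     0.001 -1.   ] F [-8.5  2.4 22.4] w 0.0334 j6 -1.11
```

View pics/w12.png

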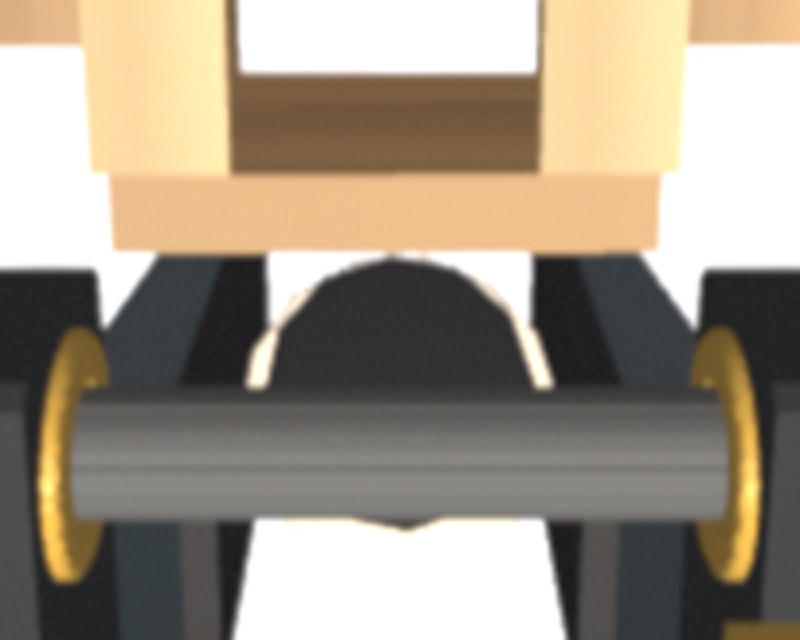

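Emit:
step_arm(plan=[0,0,0.004,0,30,0,0,0.006,0,60,0,0,0.006,0,60,0,0,0.006,0,60,0,0,0.006,0,60,0,0,0.006,0,60])

```text
clock: 14.95
ee_pos: [0.66, 0.2559, -0.0278]
tcp_rot: [0.706, -0.045, 0.045, -0.706]
ft_force: [0.3, 0.2, 0.3]
grip_width: 0.0549
```

Run:
```python
from h import *
state()
crop("wrist","w13",220,170,420,330,4,1.5)
```

```text
t14.95 tcp [ 0.66    0.2559 -0.0278] jaw ang 82.71 point [-0. -0. -1.] F [0.3 0.2 0.3] w 0.0549 j6 -1.11
```

View pics/w13.png

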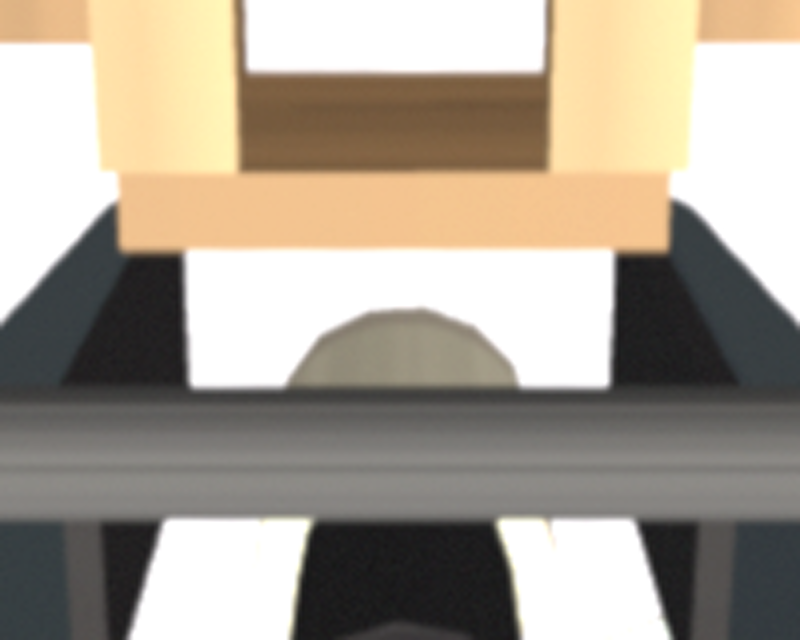

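Emit:
step_arm(plan=[0,0,0.1,0,100,0,0,0.25,0,100,0,0,0.45,0,100,0,0,0.6,0,100,0,0,0.6,0,100,0,0,0.6,0,100])

```text
clock: 15.75
ee_pos: [0.6596, 0.2558, 0.1516]
tcp_rot: [0.706, -0.045, 0.045, -0.706]
ft_force: [-0.6, -0.0, -0.3]
grip_width: 0.0909
```

Run:
```python
from h import *
state()
cv2.imwrite("pics/w14.png",ctrl.grab_frame("wrist")[:,:,::-1])
crop("scene","s14",180,100,480,390,2,2)
```

```text
t15.75 tcp [0.6596 0.2558 0.1516] jaw ang 82.72 point [-0.001 -0.    -1.   ] F [-0.6 -0.  -0.3] w 0.0909 j6 -1.11
```

View pics/w14.png

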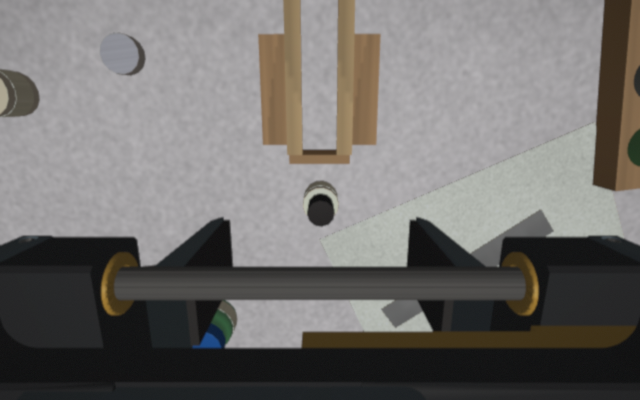

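View pics/s14.png

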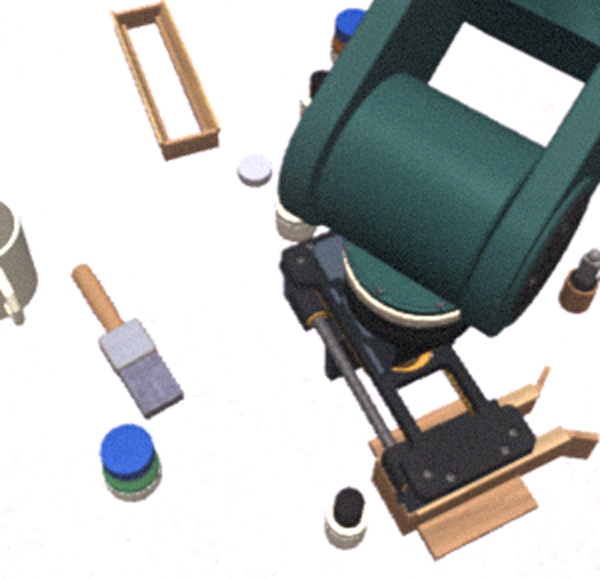

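```bash
cat >> h.py <<'E'
def wcap(box,z=.064,k=45,show=True):
    """cap centre seen by the wrist: fit top disc; returns xy using blob of dark pixels' top-surface approx"""
    c=ctrl.calibration("wrist"); im=ctrl.grab_frame("wrist"); x0,y0,x1,y1=box
    m=(im[y0:y1,x0:x1].max(2)<k)
    return c,im,m
E
python3 - <<'E'
from h import *
c=ctrl.calibration("wrist")
crop("wrist","w15",285,170,355,240,8,1.6)
# expected projections of a bottle at trial xy
for xy in ((.675,.252),):
    for z in(0,.036,.064): print(z,proj(c,[*xy,z]))
t=ctrl.calibration("top"); print("figure",onz(t,202,292,.04)[:2],"jar",onz(t,397,291,.06)[:2],"tins",onz(t,257,214,.014)[:2],onz(t,349,203,.014)[:2])
E
```

```text
0 [317.72928924 196.03766459]
0.036 [317.52114327 205.2841347 ]
0.064 [317.3259196  213.95655739]
figure [0.36084835 0.19150729] jar [ 0.35470741 -0.18112662] tins [0.5155396  0.08877294] [ 0.53455857 -0.09995605]
```

View pics/w15.png

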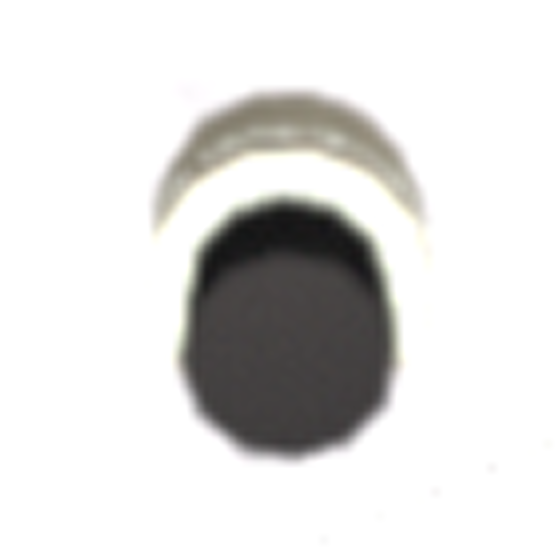

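Run:
```python
from h import *
c=ctrl.calibration("wrist"); print(onz(c,321,214.2,.064)[:2]); state()
```

```text
[0.67568421 0.25511508]
t15.90 tcp [0.6592 0.2557 0.1506] jaw ang 82.72 point [-0.002 -0.001 -1.   ] F [-1.4 -0.7 -1.1] w 0.0912 j6 -1.11
```

Emit:
step_arm(plan=[0.055,-0.002,0,0,70,0.055,-0.002,-0.2,0,60,0.055,-0.002,-0.36,0,60,0.055,-0.002,-0.438,0,60,0.055,-0.002,-0.438,0,0,0.055,-0.002,-0.438,0,0,0.055,-0.002,-0.438,0,0,0.055,-0.002,-0.438,0,0,0.055,-0.002,-0.438,0,0,0.055,-0.002,-0.438,0,0])

```text
clock: 17.15
ee_pos: [0.6776, 0.2556, 0.0225]
tcp_rot: [-0.705, 0.044, -0.046, 0.706]
ft_force: [0.5, -1.0, 7.2]
grip_width: 0.0227
```

Run:
```python
from h import *
state()
```

```text
t17.15 tcp [0.6776 0.2556 0.0225] jaw ang 82.72 point [ 0.002  0.001 -1.   ] F [ 0.5 -1.   7.2] w 0.0227 j6 -1.12
```

Run:
```python
from h import *
state()
cv2.imwrite("pics/w16.png",ctrl.grab_frame("wrist")[:,:,::-1])
crop("scene","s16",300,280,460,400,4.5,2)
```

```text
t17.15 tcp [0.6776 0.2556 0.0225] jaw ang 82.72 point [ 0.002  0.001 -1.   ] F [ 0.5 -1.   7.2] w 0.0227 j6 -1.12
```

View pics/w16.png

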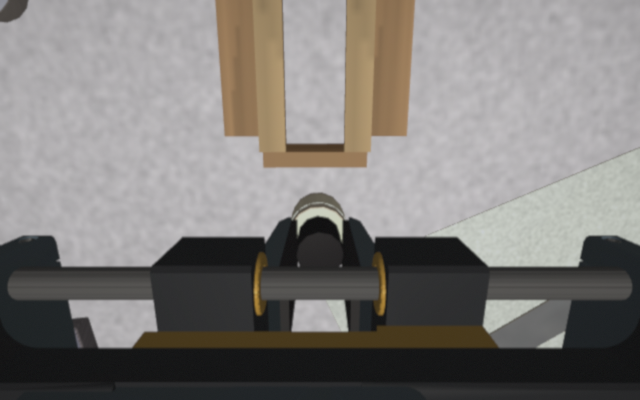

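View pics/s16.png

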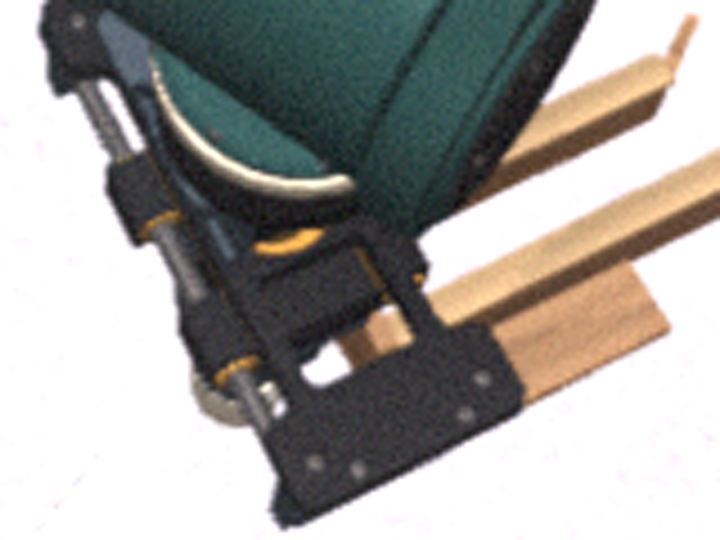

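Emit:
step_arm(plan=[0,0,0.15,0,0,0,0,0.28,0,0,0,0,0.28,0,0,-0.2,0.03,0.28,0,0,-0.4,0.05,0.28,0,0,-0.6,0.08,0.28,0,0,-0.822,0.095,0.28,0,0,-0.822,0.095,0.28,0,0,-0.822,0.095,0.28,0,0])

```text
clock: 18.38
ee_pos: [0.4301, 0.2841, 0.1049]
tcp_rot: [-0.706, 0.045, -0.045, 0.706]
ft_force: [0.3, 0.4, -1.0]
grip_width: 0.0224
```

Run:
```python
from h import *
state()
cv2.imwrite("pics/w17.png",ctrl.grab_frame("wrist")[:,:,::-1])
crop("scene","s17",280,180,520,360,3.2,2)
```

```text
t18.38 tcp [0.4301 0.2841 0.1049] jaw ang 82.76 point [ 0.  0. -1.] F [ 0.3  0.4 -1. ] w 0.0224 j6 -0.91
```

View pics/w17.png

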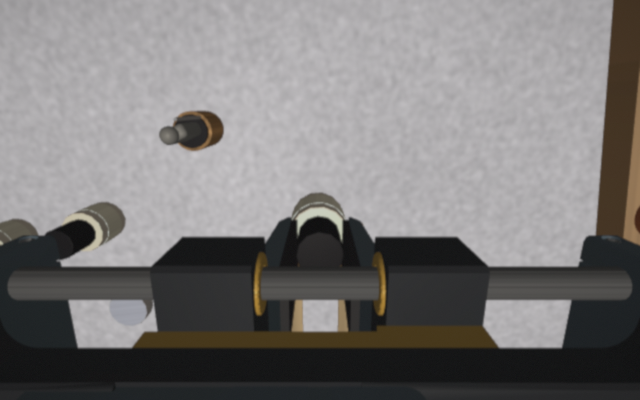

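View pics/s17.png

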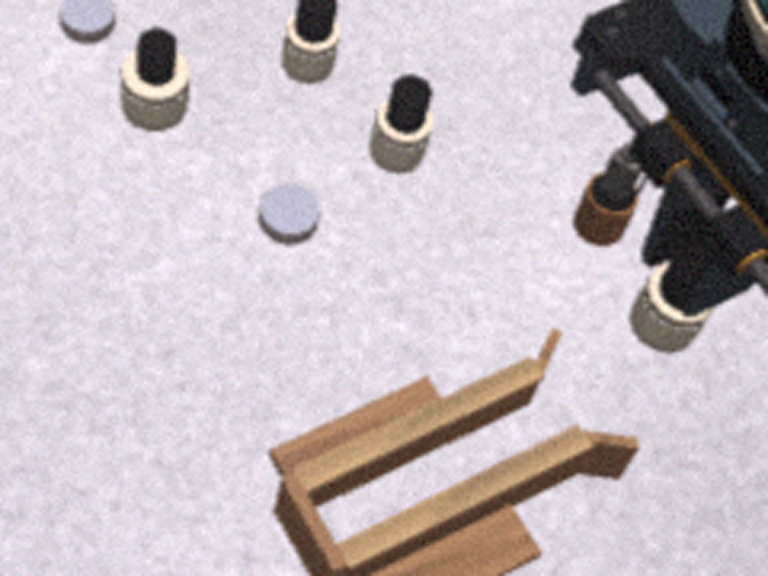

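Run:
```python
from h import *
crop("scene","s18",360,280,485,380,6.3,1.8)
```

```text
(no output)
```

View pics/s18.png

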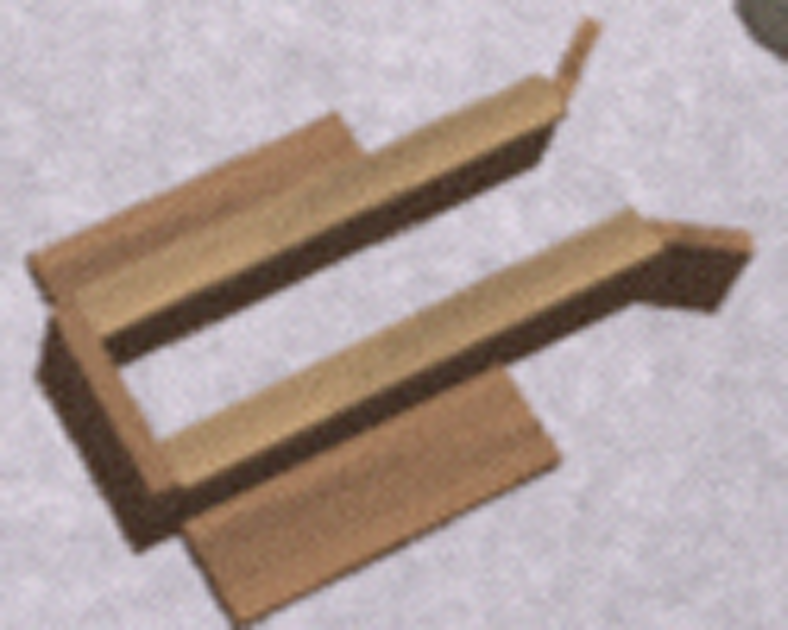

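Run:
```python
from h import *
c=ctrl.calibration("scene")
g=lambda x,y:onz(c,(x+.5)/6.3-.5+360,(y+.5)/6.3-.5+280,.045)[:2]
fo1,fi1,mo1,mi1=[g(*p) for p in((75,295),(100,340),(535,75),(562,115))]
fi2,fo2,mi2,mo2=[g(*p) for p in((158,447),(185,488),(632,208),(665,243))]
for n,a,b,e,f in(("in",fi1,fi2,mi1,mi2),("out",fo1,fo2,mo1,mo2)):
    F=(a+b)/2;M=(e+f)/2;d=F-M;print(n,"far",F.round(4),"mouth",M.round(4),np.linalg.norm(d).round(4),np.degrees(np.arctan2(d[1],d[0])).round(2),"w",np.linalg.norm(a-b).round(4),np.linalg.norm(e-f).round(4))
```

```text
in far [0.629 0.26 ] mouth [0.4853 0.2773] 0.1447 -6.86 w 0.0308 0.0304
out far [0.6284 0.2594] mouth [0.4841 0.2769] 0.1454 -6.91 w 0.0562 0.0554
```

Emit:
step_arm(plan=[0,0,-0.15,0,0,0,0,-0.25,0,0,0,0,-0.27,0,0,0,0,-0.27,0,0,0.07,-0.009,-0.27,0,0,0.14,-0.017,-0.27,0,0,0.2,-0.025,-0.27,0,0,0.26,-0.032,-0.27,0,0,0.26,-0.032,-0.27,0,0])

```text
clock: 19.65
ee_pos: [0.5093, 0.2741, 0.024]
tcp_rot: [-0.706, 0.045, -0.045, 0.706]
ft_force: [0.0, 0.2, -0.1]
grip_width: 0.0229
```

Run:
```python
from h import *
state()
crop("scene","s19",330,220,490,360,4.2,2)
```

```text
t19.65 tcp [0.5093 0.2741 0.024 ] jaw ang 82.66 point [ 0.001  0.    -1.   ] F [ 0.   0.2 -0.1] w 0.0229 j6 -0.99
```

View pics/s19.png

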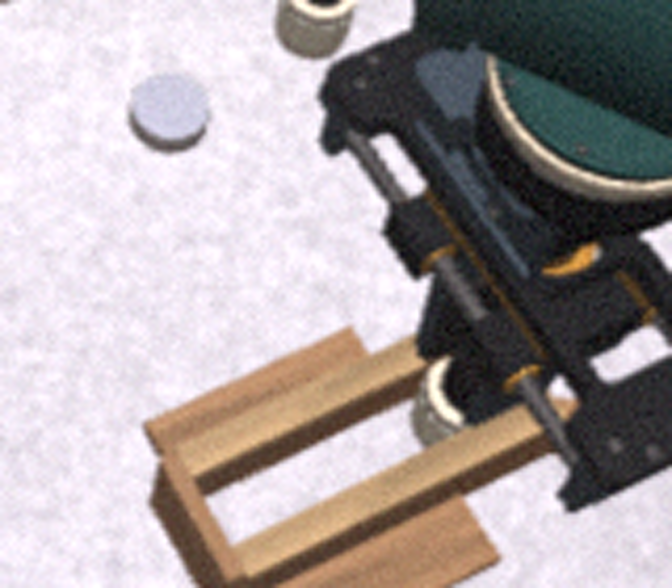

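Emit:
step_arm(plan=[0.06,-0.007,0,0,0,0.12,-0.015,0,0,0,0.18,-0.022,0,0,0,0.25,-0.031,0,0,0,0.319,-0.039,0,0,0,0.319,-0.039,0,0,0,0.319,-0.039,-0.005,0,0,0.319,-0.039,-0.005,0,50,0.319,-0.039,-0.005,0,50,0.319,-0.039,-0.005,0,50,0.319,-0.039,-0.005,0,50,0.319,-0.039,0.1,0,60,0.319,-0.039,0.3,0,100,0.319,-0.039,0.4,0,100,0.319,-0.039,0.4,0,100])

```text
clock: 21.58
ee_pos: [0.605, 0.2632, 0.1466]
tcp_rot: [-0.705, 0.044, -0.046, 0.706]
ft_force: [0.4, -1.2, -0.1]
grip_width: 0.0819
```

Run:
```python
from h import *
state()
cv2.imwrite("pics/w20.png",ctrl.grab_frame("wrist")[:,:,::-1])
```

```text
t21.57 tcp [0.605  0.2632 0.1466] jaw ang 82.72 point [ 0.004  0.002 -1.   ] F [ 0.4 -1.2 -0.1] w 0.0819 j6 -1.07
```

View pics/w20.png

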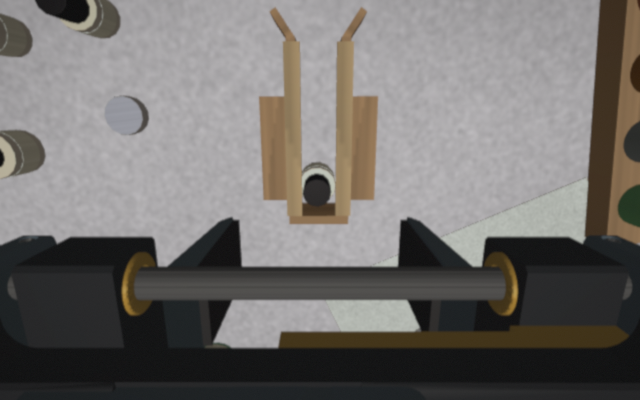

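Emit:
step_arm(plan=[-0.25,-0.25,0,0,100,-0.49,-0.5,0,0,100,-0.49,-0.59,0,0,100,-0.49,-0.59,0,0,100,-0.49,-0.59,0,0,100,-0.49,-0.59,0,0,100])

```text
clock: 22.38
ee_pos: [0.4567, 0.0857, 0.1434]
tcp_rot: [0.706, -0.045, 0.045, -0.706]
ft_force: [1.4, -0.4, -0.1]
grip_width: 0.0913
```

Run:
```python
from h import *
state()
cv2.imwrite("pics/w21.png",ctrl.grab_frame("wrist")[:,:,::-1])
crop("scene","s21",230,100,500,330,2.8,2)
```

```text
t22.38 tcp [0.4567 0.0857 0.1434] jaw ang 82.70 point [-0.001  0.    -1.   ] F [ 1.4 -0.4 -0.1] w 0.0913 j6 -1.31
```

View pics/w21.png

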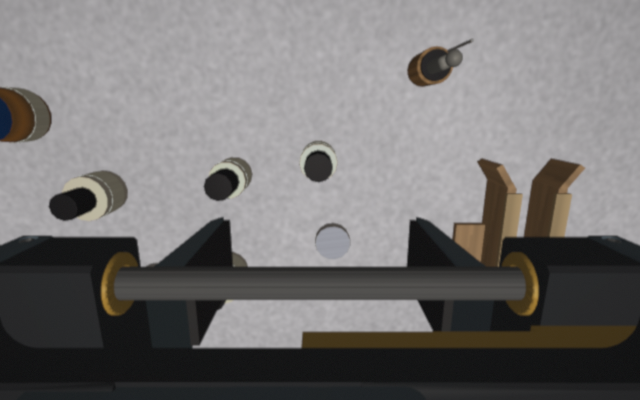

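View pics/s21.png

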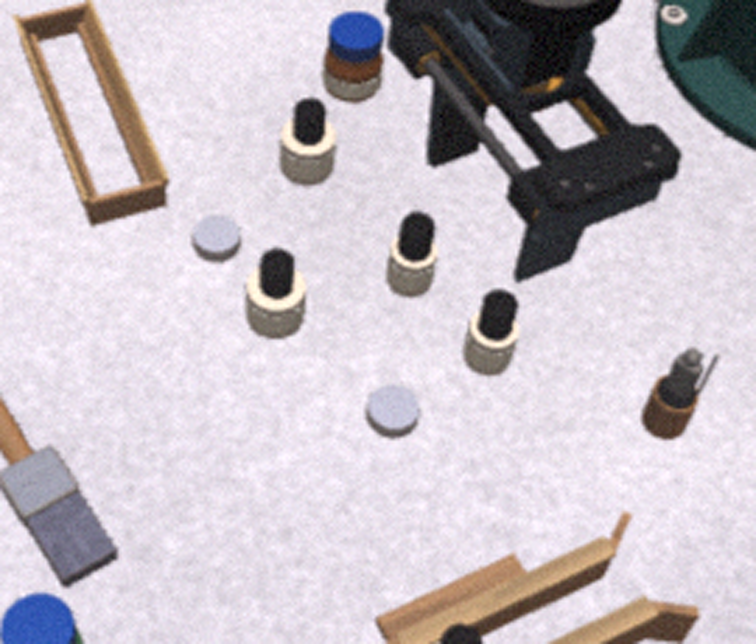

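Run:
```python
from h import *
c=ctrl.calibration("wrist")
for u,v in((318.5,168),(219,186.5),(66,206)): print(onz(c,u,v,.064)[:2])
crop("wrist","w22",190,130,350,210,5,1.6)
s=ctrl.calibration("scene")
for x,y in((498,303),(417,224),(277,260),(311,110)): print("scene",onz(s,x/2.8+230,y/2.8+100,.064)[:2])
t=ctrl.calibration("top"); pots(ctrl.grab_frame("top"),t)
```

```text
[0.43265323 0.08880771]
[0.43748571 0.00610646]
[ 0.43765753 -0.12312925]
scene [0.4342771  0.08738635]
scene [0.43862583 0.00385262]
scene [ 0.53828272 -0.02262795]
scene [ 0.43878472 -0.12552409]
cap px [246.3 172.1] wh,area [ 3 22 42] xy@64mm [0.5912 0.1044]
cap px [311.1 199.6] wh,area [ 11  13 109] xy@64mm [ 0.5332 -0.0224]
cap px [208.  226.7] wh,area [18  6 59] xy@64mm [0.4841 0.1777]
cap px [366.5 249.4] wh,area [ 12  12 106] xy@64mm [ 0.4341 -0.1263]
```

View pics/w22.png

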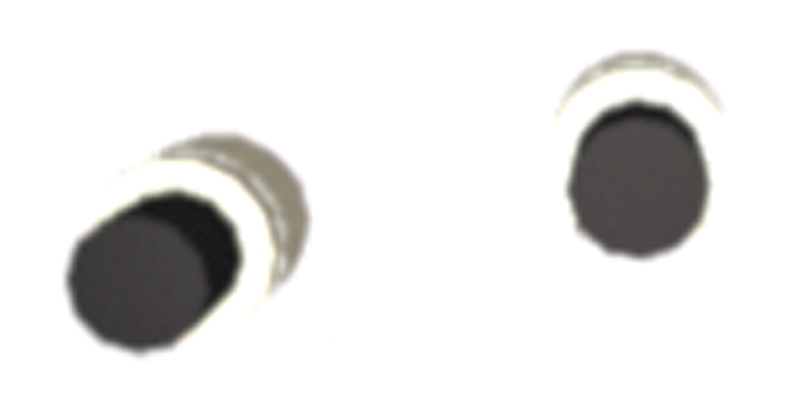

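Emit:
step_arm(plan=[-0.081,0.007,0,0,70,-0.081,0.007,-0.15,0,60,-0.081,0.007,-0.32,0,60,-0.081,0.007,-0.411,0,60,-0.081,0.007,-0.411,0,60,-0.081,0.007,-0.411,0,60,-0.081,0.007,-0.411,0,0,-0.081,0.007,-0.411,0,0,-0.081,0.007,-0.411,0,0,-0.081,0.007,-0.411,0,0,-0.081,0.007,-0.411,0,0,-0.081,0.007,-0.411,0,0])

```text
clock: 24.08
ee_pos: [0.4327, 0.0877, 0.0209]
tcp_rot: [-0.706, 0.045, -0.045, 0.706]
ft_force: [-0.4, -1.8, 6.6]
grip_width: 0.0231
```

Run:
```python
from h import *
state()
crop("scene","s23",280,130,480,280,3.8,2)
```

```text
t24.07 tcp [0.4327 0.0877 0.0209] jaw ang 82.72 point [ 0.  0. -1.] F [-0.4 -1.8  6.6] w 0.0231 j6 -1.30
```

View pics/s23.png

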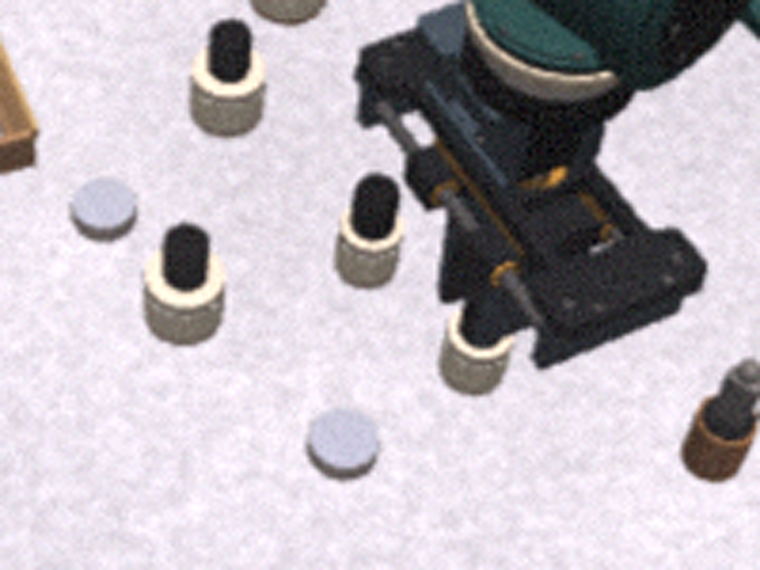

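Emit:
step_arm(plan=[0,0,0.15,0,0,0,0,0.28,0,0,0.05,0.1,0.28,0,0,0.09,0.25,0.28,0,0,0.09,0.4,0.28,0,0,0.04,0.55,0.28,0,0,-0.006,0.654,0.28,0,0,-0.006,0.654,0.28,0,0,-0.006,0.654,0.15,0,0,-0.006,0.654,0.03,0,0,-0.006,0.654,0.006,0,0,-0.006,0.654,0.006,0,0])

```text
clock: 25.62
ee_pos: [0.4309, 0.2835, 0.0227]
tcp_rot: [0.706, -0.045, 0.045, -0.706]
ft_force: [-0.8, -0.1, -0.8]
grip_width: 0.0229
```

Run:
```python
from h import *
state()
crop("scene","s24",330,180,520,360,3.4,2)
```

```text
t25.62 tcp [0.4309 0.2835 0.0227] jaw ang 82.69 point [-0. -0. -1.] F [-0.8 -0.1 -0.8] w 0.0229 j6 -0.91
```

View pics/s24.png

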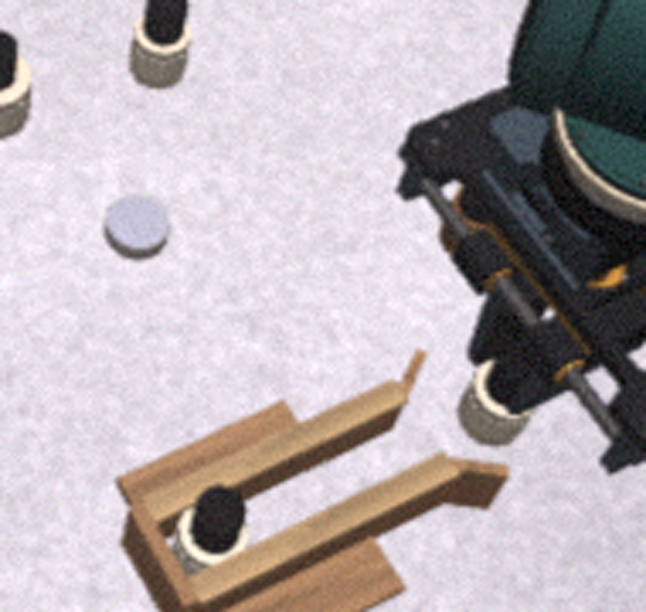

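Emit:
step_arm(plan=[0.07,-0.009,0,0,0,0.14,-0.017,0,0,0,0.2,-0.025,0,0,0,0.26,-0.032,0,0,0,0.33,-0.041,0,0,0,0.4,-0.049,0,0,0,0.461,-0.057,0,0,0,0.461,-0.057,0,0,0,0.461,-0.057,-0.005,0,0,0.461,-0.057,-0.005,0,0])

```text
clock: 26.92
ee_pos: [0.5683, 0.2668, 0.021]
tcp_rot: [0.706, -0.045, 0.045, -0.706]
ft_force: [0.0, -0.8, 2.3]
grip_width: 0.0228
```

Emit:
step_arm(plan=[0,0,0,0,50,0,0,0,0,50,0,0,0,0,50,0,0,0,0,50,0,0,0.1,0,60,0,0,0.3,0,100,0,0,0.4,0,100,-0.25,-0.4,0.4,0,100,-0.36,-0.87,0.4,0,100,-0.36,-0.87,0.4,0,100,-0.36,-0.87,0.4,0,100,-0.36,-0.87,0.4,0,100,-0.36,-0.87,0.4,0,100])

```text
clock: 28.55
ee_pos: [0.4602, 0.0043, 0.141]
tcp_rot: [0.706, -0.046, 0.046, -0.706]
ft_force: [1.0, 1.1, -0.3]
grip_width: 0.0911
```

Run:
```python
from h import *
state()
cv2.imwrite("pics/w25.png",ctrl.grab_frame("wrist")[:,:,::-1])
crop("scene","s25",230,100,500,370,2.2,2)
```

```text
t28.55 tcp [0.4602 0.0043 0.141 ] jaw ang 82.56 point [ 0. -0. -1.] F [ 1.   1.1 -0.3] w 0.0911 j6 -1.48
```

View pics/w25.png

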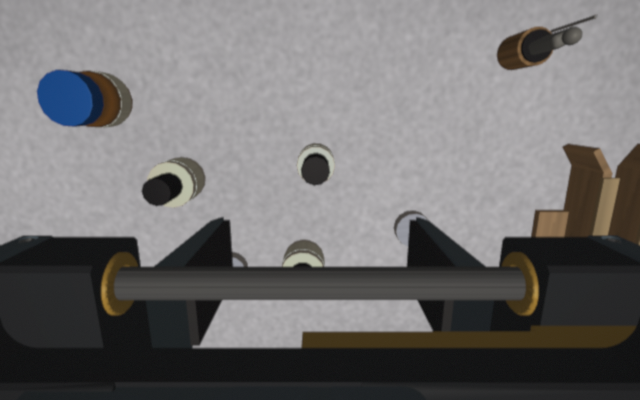

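View pics/s25.png

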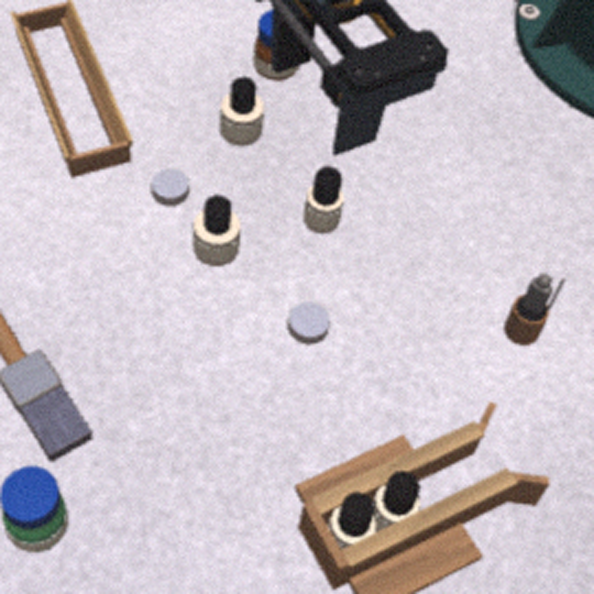

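Run:
```python
from h import *
c=ctrl.calibration("wrist")
print(onz(c,315.3,169.5,.064)[:2],onz(c,155,190,.064)[:2]); state()
crop("wrist","w26",290,135,340,190,10,1.6)
```

```text
[0.43731844 0.00591694] [ 0.43729812 -0.12555018]
t28.65 tcp [0.4611 0.0059 0.1411] jaw ang 82.67 point [ 0.  0. -1.] F [-0.3 -0.  -0.2] w 0.0916 j6 -1.48
```

View pics/w26.png

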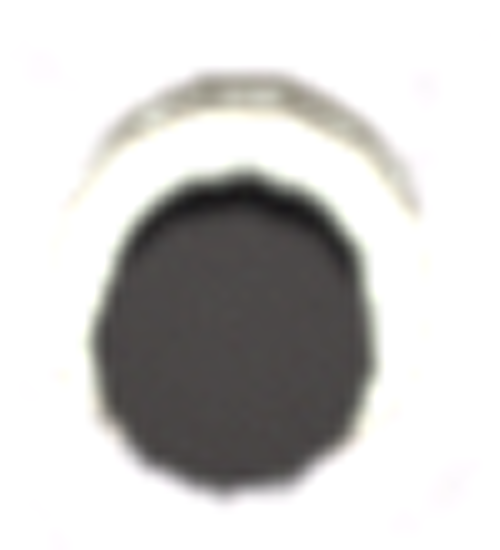

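Emit:
step_arm(plan=[-0.08,-0.005,0,0,70,-0.08,-0.005,-0.15,0,60,-0.08,-0.005,-0.32,0,60,-0.08,-0.005,-0.404,0,60,-0.08,-0.005,-0.404,0,60,-0.08,-0.005,-0.404,0,60,-0.08,-0.005,-0.404,0,0,-0.08,-0.005,-0.404,0,0,-0.08,-0.005,-0.404,0,0,-0.08,-0.005,-0.404,0,0,-0.08,-0.005,-0.404,0,0,-0.08,-0.005,-0.404,0,0])

```text
clock: 30.2
ee_pos: [0.4372, 0.0042, 0.02]
tcp_rot: [0.706, -0.045, 0.045, -0.706]
ft_force: [-1.0, -1.3, 7.1]
grip_width: 0.0227
```

Emit:
step_arm(plan=[0,0,0.15,0,0,0,0,0.28,0,0,0.05,0.2,0.28,0,0,0.09,0.4,0.28,0,0,0.09,0.6,0.28,0,0,0.06,0.8,0.28,0,0,-0.021,0.931,0.28,0,0,-0.021,0.931,0.28,0,0,-0.021,0.931,0.28,0,0,-0.021,0.931,0.15,0,0,-0.021,0.931,0.03,0,0,-0.021,0.931,0.007,0,0,-0.021,0.931,0.007,0,0,-0.021,0.931,0.007,0,0])

```text
clock: 31.95
ee_pos: [0.4315, 0.2838, 0.0231]
tcp_rot: [-0.705, 0.045, -0.046, 0.706]
ft_force: [0.9, 0.2, -0.2]
grip_width: 0.0225
```

Run:
```python
from h import *
state()
crop("scene","s27",330,180,520,360,3.4,2)
```

```text
t31.95 tcp [0.4315 0.2838 0.0231] jaw ang 82.69 point [ 0.002  0.001 -1.   ] F [ 0.9  0.2 -0.2] w 0.0225 j6 -0.91
```

View pics/s27.png

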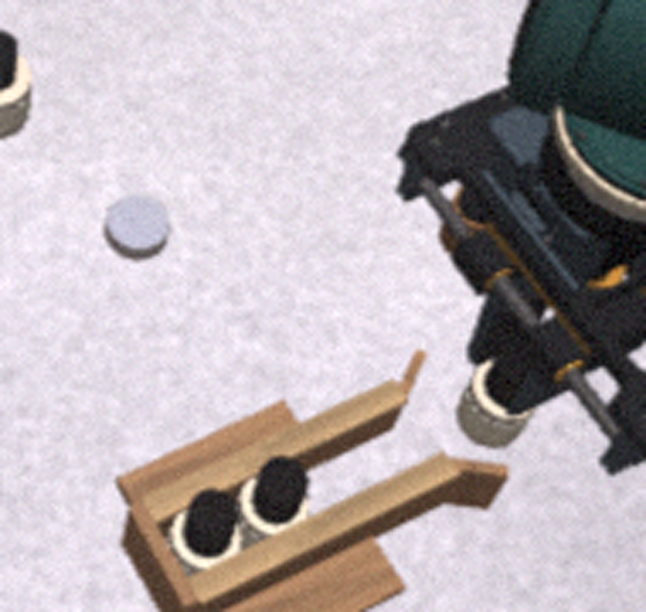

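Emit:
step_arm(plan=[0.07,-0.009,-0.003,0,0,0.14,-0.017,-0.003,0,0,0.2,-0.025,-0.003,0,0,0.26,-0.032,-0.003,0,0,0.34,-0.042,-0.003,0,0,0.34,-0.042,-0.003,0,0,0.34,-0.042,-0.008,0,0,0.34,-0.042,-0.008,0,0])

```text
clock: 33.0
ee_pos: [0.5326, 0.271, 0.02]
tcp_rot: [0.706, -0.044, 0.045, -0.706]
ft_force: [0.9, -3.7, 9.6]
grip_width: 0.0228
```

Emit:
step_arm(plan=[0,0,0,0,50,0,0,0,0,50,0,0,0,0,50,0,0,0,0,50,0,0,0.1,0,60,0,0,0.3,0,100,0,0,0.4,0,100,0,-0.3,0.4,0,100,0.1,-0.95,0.4,0,100,0.1,-0.95,0.4,0,100,0.1,-0.95,0.4,0,100,0.1,-0.95,0.4,0,100,0.1,-0.95,0.4,0,100])

```text
clock: 34.62
ee_pos: [0.5627, -0.0161, 0.1394]
tcp_rot: [0.706, -0.046, 0.046, -0.706]
ft_force: [-0.5, 0.7, 0.4]
grip_width: 0.0909
```

Run:
```python
from h import *
state()
cv2.imwrite("pics/w28.png",ctrl.grab_frame("wrist")[:,:,::-1])
crop("scene","s28",230,100,500,370,2.2,2)
```

```text
t34.62 tcp [ 0.5627 -0.0161  0.1394] jaw ang 82.55 point [ 0. -0. -1.] F [-0.5  0.7  0.4] w 0.0909 j6 -1.51
```

View pics/w28.png

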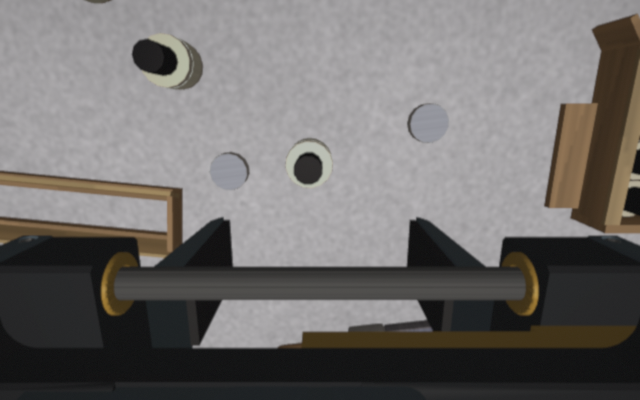

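View pics/s28.png

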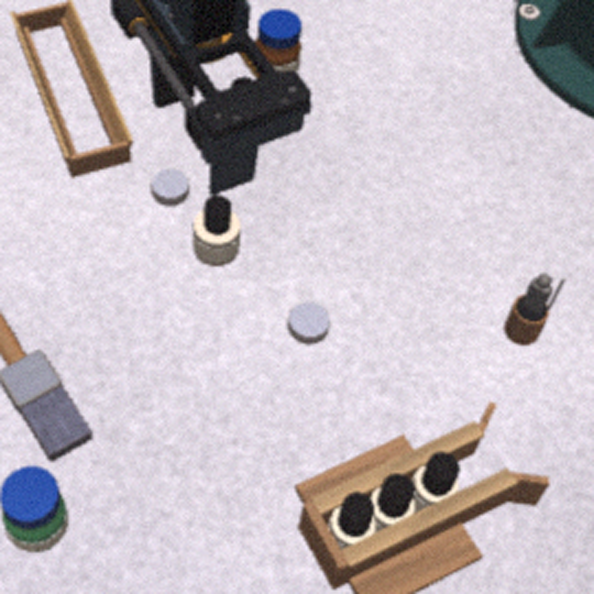

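Run:
```python
from h import *
c=ctrl.calibration("wrist")
crop("wrist","w29",280,130,340,195,9,1.6)
print(onz(c,308,169,.064)[:2])
crop("scene","s29",225,90,300,190,6,1.8)
```

```text
[ 0.53702339 -0.0195582 ]
```

View pics/w29.png

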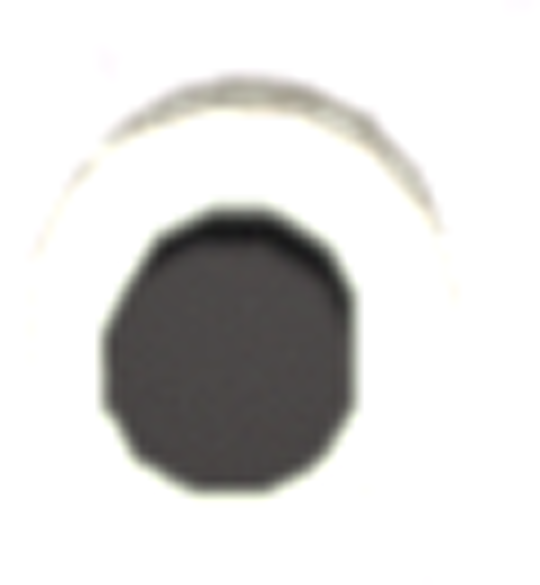

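View pics/s29.png

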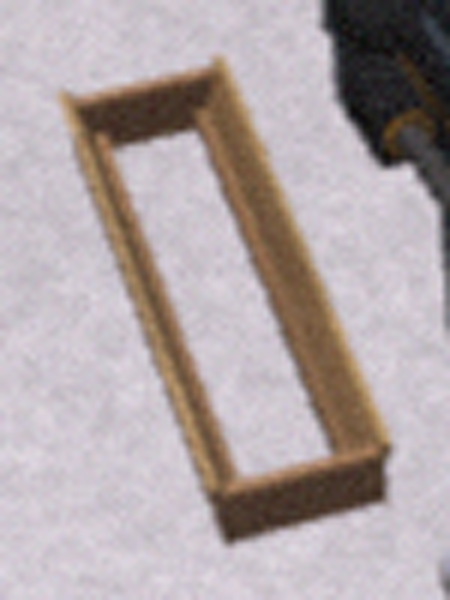

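Run:
```python
from h import *
c=ctrl.calibration("wrist"); print("pot",onz(c,305.2,170.3,.064)[:2])
s=ctrl.calibration("scene")
g=lambda x,y,z:onz(s,(x+.5)/6-.5+225,(y+.5)/6-.5+90,z)[:2]
T=[g(*p,.03) for p in((63,92),(220,58),(388,450),(215,495))]
print(np.round(T,4),np.mean(T,0).round(4))
for a,b in((0,3),(1,2)): d=T[b]-T[a]; print(np.degrees(np.arctan2(d[1],d[0])).round(2),np.linalg.norm(d).round(4))
L=[g(*p,.01) for p in((110,140),(235,480))]; Rr=[g(*p,.01) for p in((197,125),(333,453))]
print(np.round(L,4),np.round(Rr,4))
t=ctrl.calibration("top")
h=lambda x,y,z:onz(t,(x+.5)/6-.5+365,(y+.5)/6-.5+155,z)[:2]
# top ledge inner edges at z=.01: upper ledge inner (105,128)->(665,240); lower ledge (82,228)->(650,342)
for p in((105,129),(663,241),(82,228),(650,342)): print("top ledge",h(*p,.01).round(4))
```

```text
pot [ 0.53778124 -0.02114696]
[[ 0.5619 -0.3707]
 [ 0.5022 -0.3552]
 [ 0.5509 -0.1501]
 [ 0.6112 -0.1646]] [ 0.5566 -0.2601]
76.54 0.2118
76.64 0.2108
[[ 0.5511 -0.3577]
 [ 0.5951 -0.1824]] [[ 0.5188 -0.347 ]
 [ 0.5597 -0.1745]]
top ledge [ 0.591  -0.1712]
top ledge [ 0.5474 -0.3618]
top ledge [ 0.556  -0.1616]
top ledge [ 0.5122 -0.3543]
```

Emit:
step_arm(plan=[-0.084,-0.017,0,0,60,-0.084,-0.017,-0.05,0,60,-0.084,-0.017,-0.15,0,60,-0.084,-0.017,-0.32,0,60,-0.084,-0.017,-0.398,0,60,-0.084,-0.017,-0.398,0,60,-0.084,-0.017,-0.398,0,60,-0.084,-0.017,-0.398,0,0,-0.084,-0.017,-0.398,0,0,-0.084,-0.017,-0.398,0,0,-0.084,-0.017,-0.398,0,0,-0.084,-0.017,-0.398,0,0,-0.084,-0.017,-0.398,0,0])

```text
clock: 36.45
ee_pos: [0.5375, -0.0191, 0.0202]
tcp_rot: [0.706, -0.045, 0.045, -0.706]
ft_force: [-0.3, -0.0, 3.4]
grip_width: 0.0228
```

Emit:
step_arm(plan=[0,0,0.15,0,0,0,0,0.3,0,0,0.1,-0.2,0.3,0,0,0.2,-0.4,0.3,0,0,0.275,-0.6,0.3,0,0,0.275,-0.8,0.3,0,0,0.275,-0.936,0.3,0,0,0.275,-0.936,0.3,0,0,0.275,-0.936,0.3,0,0])

```text
clock: 37.58
ee_pos: [0.6194, -0.2995, 0.1095]
tcp_rot: [-0.705, 0.045, -0.045, 0.706]
ft_force: [-0.6, 0.7, 0.2]
grip_width: 0.0231
```

Run:
```python
from h import *
state()
cv2.imwrite("pics/w30.png",ctrl.grab_frame("wrist")[:,:,::-1])
```

```text
t37.58 tcp [ 0.6194 -0.2995  0.1095] jaw ang 82.70 point [-0.001  0.001 -1.   ] F [-0.6  0.7  0.2] w 0.0231 j6 -1.93
```

View pics/w30.png

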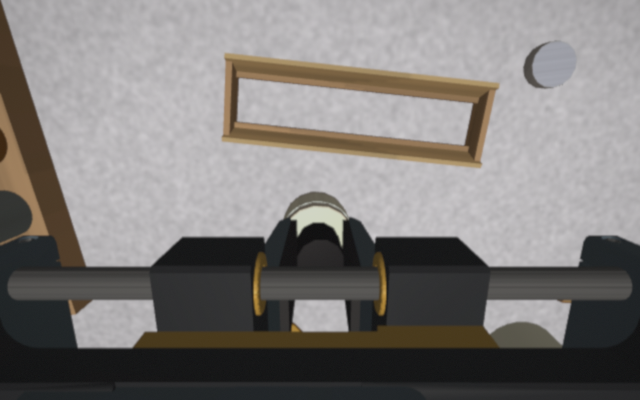

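Run:
```python
from h import *
c=ctrl.calibration("wrist")
T=[onz(c,*p,.03)[:2] for p in((226,54),(497,84),(480,166),(223,140))]
print(np.round(T,4),np.mean(T,0).round(4))
for i in range(4):
    d=T[(i+1)%4]-T[i]; print(np.linalg.norm(d).round(4),np.degrees(np.arctan2(d[1],d[0])).round(2))
for p in((237,78),(470,103),(237,121),(463,147)): print(onz(c,*p,.01)[:2].round(4))
```

```text
[[ 0.5012 -0.3538]
 [ 0.5484 -0.1532]
 [ 0.6101 -0.1669]
 [ 0.5634 -0.3684]] [ 0.5558 -0.2606]
0.2061 76.77
0.0632 -12.49
0.2069 -103.05
0.0638 166.76
[ 0.5168 -0.353 ]
[ 0.5606 -0.1656]
[ 0.5504 -0.3593]
[ 0.5962 -0.1723]
```

Emit:
step_arm(plan=[-0.12,-0.008,0,0,0,-0.247,-0.016,0,0,0,-0.247,-0.016,0,0,0,-0.247,-0.016,-0.1,0,0,-0.247,-0.016,-0.18,0,0,-0.247,-0.016,-0.22,0,0,-0.247,-0.016,-0.24,0,0,-0.247,-0.016,-0.24,0,0])

```text
clock: 38.62
ee_pos: [0.5461, -0.3046, 0.0383]
tcp_rot: [0.706, -0.045, 0.045, -0.706]
ft_force: [-0.2, -0.9, 0.1]
grip_width: 0.023
```

Run:
```python
from h import *
state()
crop("scene","s31",200,70,330,190,5,2)
cv2.imwrite("pics/w31.png",ctrl.grab_frame("wrist")[:,:,::-1])
```

```text
t38.62 tcp [ 0.5461 -0.3046  0.0383] jaw ang 82.74 point [ 0. -0. -1.] F [-0.2 -0.9  0.1] w 0.0230 j6 -1.99
```

View pics/s31.png

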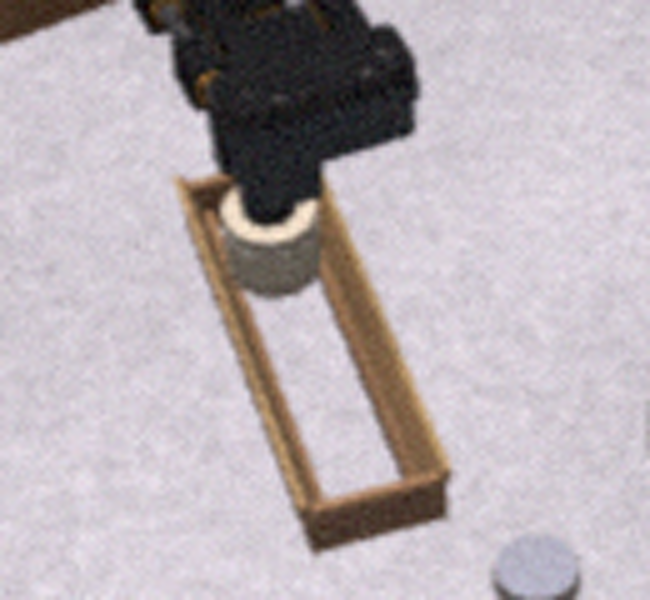

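View pics/w31.png

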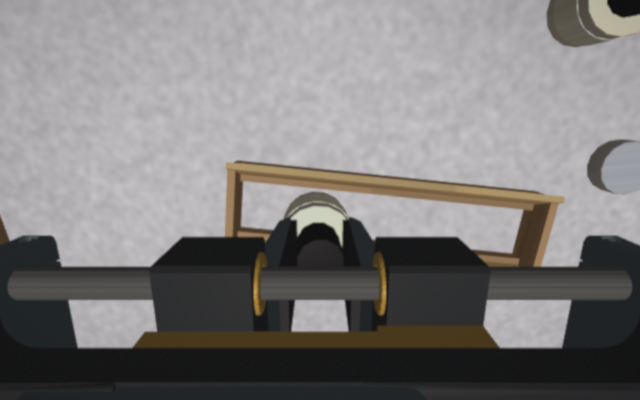

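Inside the trough, no contact yet. Lower onto the ledges and release.

Emit:
step_arm(plan=[0,0,-0.01,0,0,0,0,-0.02,0,0,0,0,-0.028,0,0,0,0,-0.028,0,0,0,0,-0.028,0,0])

```text
clock: 39.35
ee_pos: [0.5457, -0.3047, 0.0296]
tcp_rot: [0.706, -0.045, 0.045, -0.706]
ft_force: [-0.9, -0.5, 1.8]
grip_width: 0.0226
```

Emit:
step_arm(plan=[0,0,0,0,50,0,0,0,0,50,0,0,0,0,50,0,0,0,0,50,0,0,0.1,0,60,0,0,0.25,0,100,0,0,0.38,0,100,-0.14,0.3,0.38,0,100,-0.276,0.599,0.38,0,100,-0.276,0.599,0.38,0,100,-0.276,0.599,0.38,0,100,-0.276,0.599,0.38,0,100])

```text
clock: 40.85
ee_pos: [0.4633, -0.1249, 0.144]
tcp_rot: [0.706, -0.044, 0.045, -0.706]
ft_force: [-0.1, -0.4, -0.1]
grip_width: 0.0911
```

Run:
```python
from h import *
state()
cv2.imwrite("pics/w32.png",ctrl.grab_frame("wrist")[:,:,::-1])
crop("scene","s32",200,70,440,250,3.2,2)
```

```text
t40.85 tcp [ 0.4633 -0.1249  0.144 ] jaw ang 82.78 point [ 0.001 -0.    -1.   ] F [-0.1 -0.4 -0.1] w 0.0911 j6 -1.76
```

View pics/w32.png

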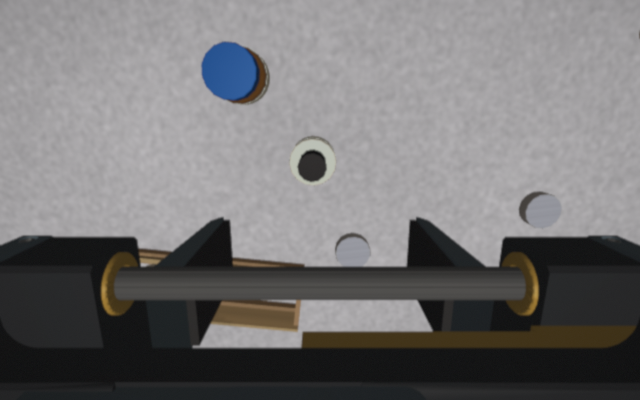

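View pics/s32.png

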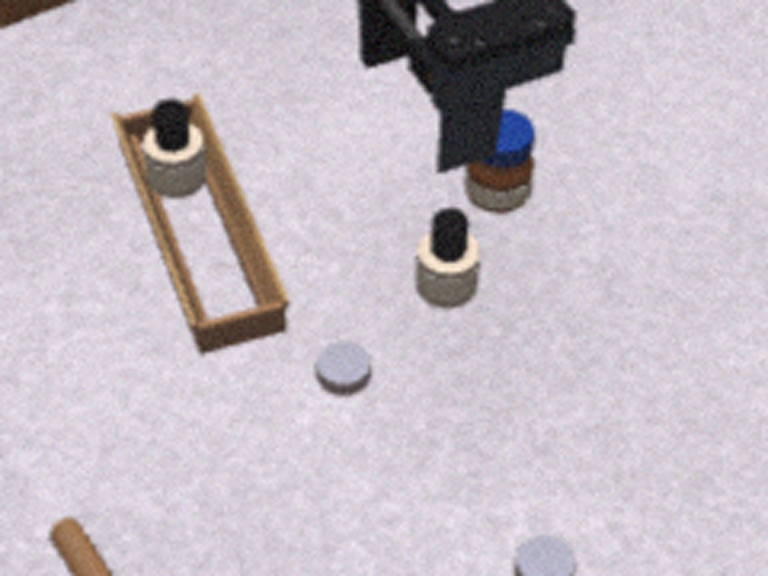

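Run:
```python
from h import *
c=ctrl.calibration("wrist")
print(onz(c,312,167.5,.064)[:2]); state()
crop("wrist","w33",280,130,345,190,9,1.6)
```

```text
[ 0.43852398 -0.12841499]
t40.95 tcp [ 0.4638 -0.1259  0.1439] jaw ang 82.70 point [ 0.001 -0.    -1.   ] F [-0.2 -0.2  0.2] w 0.0915 j6 -1.76
```

View pics/w33.png

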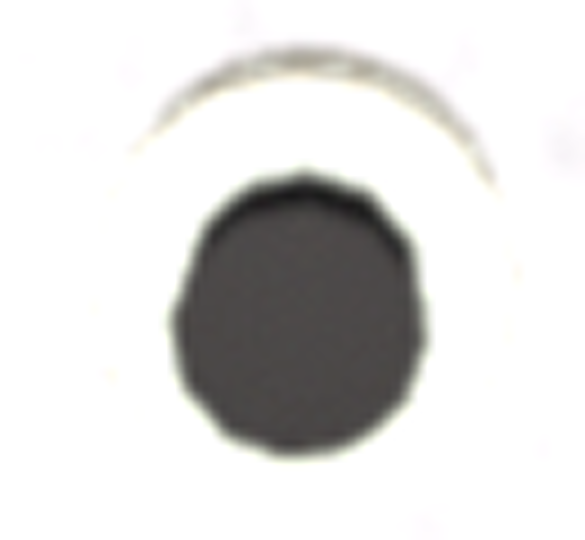

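Emit:
step_arm(plan=[-0.085,-0.007,0,0,60,-0.085,-0.007,-0.05,0,60,-0.085,-0.007,-0.15,0,60,-0.085,-0.007,-0.32,0,60,-0.085,-0.007,-0.413,0,60,-0.085,-0.007,-0.413,0,60,-0.085,-0.007,-0.413,0,60,-0.085,-0.007,-0.413,0,0,-0.085,-0.007,-0.413,0,0,-0.085,-0.007,-0.413,0,0,-0.085,-0.007,-0.413,0,0,-0.085,-0.007,-0.413,0,0,-0.085,-0.007,-0.413,0,0])

```text
clock: 42.62
ee_pos: [0.4378, -0.1272, 0.02]
tcp_rot: [0.706, -0.045, 0.045, -0.706]
ft_force: [-0.6, -0.4, 5.9]
grip_width: 0.023
```

Emit:
step_arm(plan=[0,0,0.15,0,0,0,0,0.3,0,0,0,0,0.3,0,0,0.2,-0.14,0.3,0,0,0.35,-0.25,0.3,0,0,0.427,-0.298,0.3,0,0,0.427,-0.298,0.3,0,0,0.427,-0.298,0.2,0,0,0.427,-0.298,0.12,0,0,0.427,-0.298,0.075,0,0,0.427,-0.298,0.06,0,0,0.427,-0.298,0.06,0,0])

```text
clock: 44.12
ee_pos: [0.5655, -0.2164, 0.0379]
tcp_rot: [-0.706, 0.045, -0.045, 0.706]
ft_force: [-0.4, 0.3, -0.2]
grip_width: 0.023
```

Run:
```python
from h import *
state()
crop("scene","s34",200,70,330,190,5,2)
```

```text
t44.12 tcp [ 0.5655 -0.2164  0.0379] jaw ang 82.72 point [ 0.  0. -1.] F [-0.4  0.3 -0.2] w 0.0230 j6 -1.85
```

View pics/s34.png

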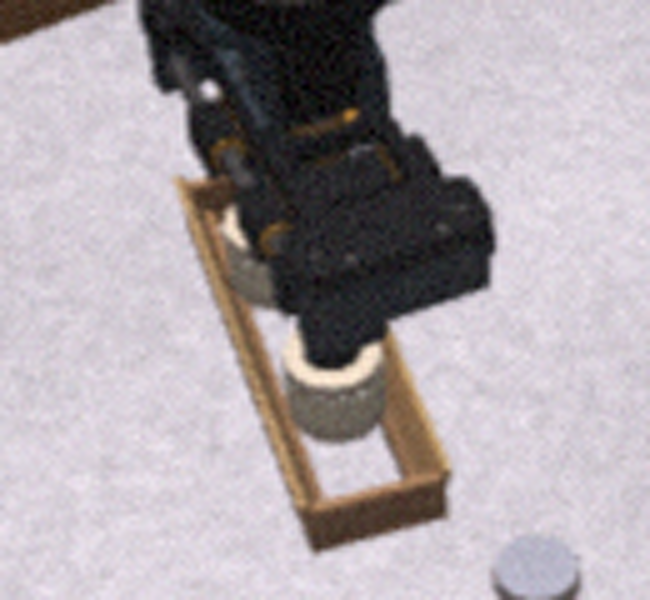

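Emit:
step_arm(plan=[0,0,-0.01,0,0,0,0,-0.02,0,0,0,0,-0.028,0,0,0,0,-0.028,0,0,0,0,-0.028,0,0])

```text
clock: 44.8
ee_pos: [0.5658, -0.2167, 0.0298]
tcp_rot: [0.706, -0.045, 0.045, -0.706]
ft_force: [-2.4, 0.8, 7.5]
grip_width: 0.0231
```

Emit:
step_arm(plan=[0,0,0,0,50,0,0,0,0,50,0,0,0,0,50,0,0,0,0,50,0,0,0.1,0,60,0,0,0.25,0,60,0,0,0.45,0,100,-0.2,-0.4,0.45,0,100,-0.55,-0.94,0.45,0,100,-0.55,-0.94,0.45,0,100,-0.55,-0.94,0.45,0,100,-0.55,-0.94,0.45,0,100,-0.55,-0.94,0.45,0,100])

```text
clock: 46.42
ee_pos: [0.3986, -0.5011, 0.1643]
tcp_rot: [0.706, -0.046, 0.046, -0.705]
ft_force: [-0.7, 0.5, 0.2]
grip_width: 0.0911
```

Run:
```python
from h import *
state()
crop("scene","s35",180,80,500,370,2,2)
crop("top","t35",130,90,490,310,2.2,2)
```

```text
t46.42 tcp [ 0.3986 -0.5011  0.1643] jaw ang 82.55 point [ 0. -0. -1.] F [-0.7  0.5  0.2] w 0.0911 j6 -2.38
```

View pics/s35.png

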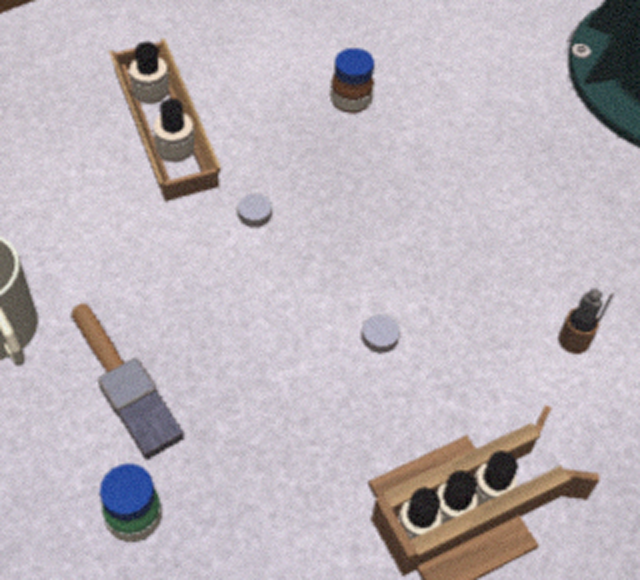

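View pics/t35.png

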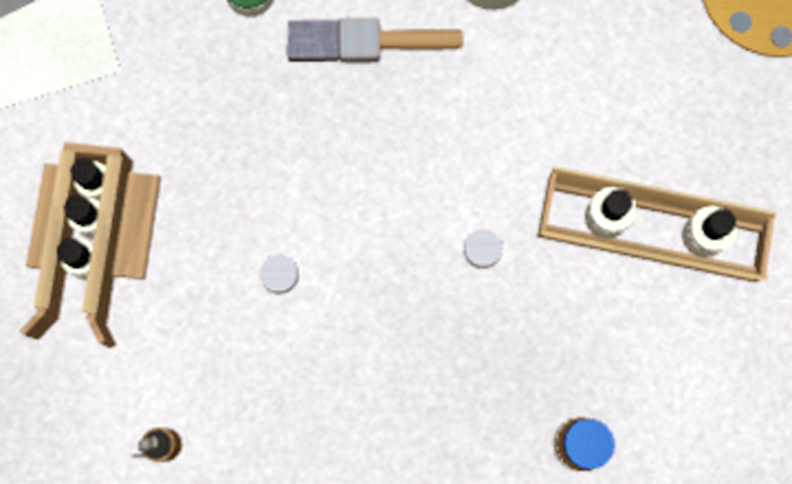

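Run:
```python
from h import *
ctrl.job_done(); state()
```

```text
the job is handed in; nothing more can be done
the job is handed in; nothing more can be done
```

All five bottles are put away and the job is handed in, at about 46 s on the robot's clock.

**Slim, in the lane (3):** the fallen bottle measured 34 mm across in the grip. I stood it up against the outside of the rack's closed end. It and the two slim standing bottles then went in upright through the mouth.

**Fat, in the trough (2):** both were lowered upright onto the ledges and met them at the expected height. I judged the four standing bottles slim or fat from the pictures, since I held them only by the cap.

**Last checks:** the final scene and top pictures, with the gripper clear, show three bottles upright inside the lane and two upright in the trough. The tins, jar, figure and brush look unmoved.

**What disagreed:**
- **Fingertips:** they sat about 29 mm higher than the reported tool point, so my first grasp closed above the bottle without moving it. I corrected for this in every later move.
- **Standing it up:** the first push left the fallen bottle about 60° up. A second push against the rack end, followed by pressing down and letting go, set it upright.
- **Camera positions:** the top and scene cameras differed by up to about 5 mm, so I positioned the standing bottles and the trough mainly from the wrist camera.
- **Unexplained force:** closing on a cap often showed 3 to 7 N upward on the wrist. It had no visible effect.

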